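Pry charged battery packs out of the charger and stock the tilt bin

TASK

The charged headlamp battery packs are to go into stock: use the pry tool to lever every pack up past the catch of its charger bay, and lay the tool back in the steel tray. Put all the packs into the middle bin of the white tilt-bin rack (pull it open by its handle, it is hinged along its lower edge) and push that bin fully shut again. Leave the other things on the desk where they are.

Things in the scene. Friction and masses are not known exactly. Their poses are not given: they have to be found in the camera images.
- charger: Black four-bay desk charger, 250 mm wide (y), 112 mm deep (x -60 to +52), fixed. Origin: centre of the underside of its bay area; -x is the front, facing the robot. Open-topped bays at y = -93, -31, +31, +93 mm: x -38.5 to +34, 39 mm wide, floor 52 mm up; deck all round 77 mm up; the rear wall steps back to x = +37.5 above 62 mm. A sprung catch at each bay's front end holds the pack.
- charger_sill (a point): Top of the front edge of the charger's sill (x = -54, y = 0, 67 mm above the desk), charger's axes. Before each bay the 77 mm high front wall has a pry notch 24 mm wide, open to the front and above. Its sill is a bar 8 mm deep (charger x -54 to -46) whose top is 67 mm up; behind it the notch is open down to 52 mm. The sill can serve as fulcrum.
- pack1: Grey battery pack 66 x 36 x 24 mm (x, y, z), about 90 g; may be absent. Starts seated in the bay at charger y = -93, axes as the charger's, top 1 mm below the deck: fingers cannot grip it. Origin: centre of underside. A lip 14 mm wide and 4 mm thick (z 20 to 24) sticks out 12 mm over the notch at its -x end (x -33 to -45), its underside 5 mm above the sill.
- pack1_end (a point): Middle of the -x end of pack1, 10 mm above its underside; 62 mm above the desk when seated. Levering the lip up takes about 8 N; after some 5 mm the catch snaps beneath and holds this end about 7 mm higher (69 mm), the pack sloping down to the rear. Then it can be gripped across its 36 mm width near this end, fingertips just above the deck.
- pack2: Grey battery pack 66 x 36 x 24 mm (x, y, z), about 90 g; may be absent. Starts seated in the bay at charger y = -31, axes as the charger's, top 1 mm below the deck: fingers cannot grip it. Origin: centre of underside. A lip 14 mm wide and 4 mm thick (z 20 to 24) sticks out 12 mm over the notch at its -x end (x -33 to -45), its underside 5 mm above the sill.
- pack2_end (a point): Middle of the -x end of pack2, 10 mm above its underside; 62 mm above the desk when seated. Levering the lip up takes about 8 N; after some 5 mm the catch snaps beneath and holds this end about 7 mm higher (69 mm), the pack sloping down to the rear. Then it can be gripped across its 36 mm width near this end, fingertips just above the deck.
- pack3: Grey battery pack 66 x 36 x 24 mm (x, y, z), about 90 g; may be absent. Starts seated in the bay at charger y = 31, axes as the charger's, top 1 mm below the deck: fingers cannot grip it. Origin: centre of underside. A lip 14 mm wide and 4 mm thick (z 20 to 24) sticks out 12 mm over the notch at its -x end (x -33 to -45), its underside 5 mm above the sill.
- pack3_end (a point): Middle of the -x end of pack3, 10 mm above its underside; 62 mm above the desk when seated. Levering the lip up takes about 8 N; after some 5 mm the catch snaps beneath and holds this end about 7 mm higher (69 mm), the pack sloping down to the rear. Then it can be gripped across its 36 mm width near this end, fingertips just above the deck.
- pack4: Grey battery pack 66 x 36 x 24 mm (x, y, z), about 90 g; may be absent. Starts seated in the bay at charger y = 93, axes as the charger's, top 1 mm below the deck: fingers cannot grip it. Origin: centre of underside. A lip 14 mm wide and 4 mm thick (z 20 to 24) sticks out 12 mm over the notch at its -x end (x -33 to -45), its underside 5 mm above the sill.
- pack4_end (a point): Middle of the -x end of pack4, 10 mm above its underside; 62 mm above the desk when seated. Levering the lip up takes about 8 N; after some 5 mm the catch snaps beneath and holds this end about 7 mm higher (69 mm), the pack sloping down to the rear. Then it can be gripped across its 36 mm width near this end, fingertips just above the deck.
- pry: Pry tool, 180 mm long, about 100 g: black handle 110 x 22 x 15 mm (x -55 to +55, z 0 to 15) and a flat steel blade 12 mm wide, 2.5 mm thick, from x = +55 to +125 at half the height (z 6.25 to 8.75). Origin: centre of the handle's underside; +x points to the blade. Starts lying in the tray.
- pry_tip (a point): Tip of the pry tool's blade (x = +125, z = 7.5 mm of the tool).
- tray: Shallow steel tray, 240 x 110 mm (x, y), fixed, floor 3 mm thick, rim 10 mm high. Origin: centre of its underside.
- rack: White rack with three tilt bins side by side, 345 mm wide (y), 170 mm deep, 215 mm high, fixed. Origin: centre of its underside; its front (x = -85 mm) faces the robot. The bins' centres are at y = -111, 0 and +111 mm; the middle one is wanted.
- bin (a joint): Hinge of the middle bin, rad: 0 shut, 0.75 fully open, its top leaning out to the front. Let go below about 0.25 it falls shut by its weight, beyond about 0.55 it falls open and stays open; between, it may stay. It weighs 0.25 kg and turns easily.
- bin_hinge (a point): Hinge line of the middle bin (front lower edge, 12 mm above the desk), mid-width; turns with the bin: y along the hinge, z up the front panel, x into the bin. Inside: x 4 to 98 mm, y -50 to +50 mm. Front panel 188 mm high, 4 mm thick; side walls 175 mm high in the front half, 124 mm behind; back wall 125 mm high; floor 4 mm. Open, its mouth faces up in front of the rack.
- bin_handle (a point): Middle of the middle bin's steel bar handle: a round bar 11 mm thick, 80 mm long, along y, 35 mm in front of the front panel and 178 mm up from the hinge (x = -35, z = 178 mm of bin_hinge). 29 mm clear between bar and panel.
- sanitizer: White bottle, 64 mm across, 160 mm high; not part of the job. Origin: centre of its underside.
- tape: Reel of white tape lying flat, 60 mm across, 25 mm high; not part of the job. Origin: centre of its underside.
- gauze: White box 85 x 60 x 35 mm; not part of the job. Origin: centre of its underside.
There are look-alikes about, which are no part of the job. Leave any blue look-alike of the pack1 alone.

How it is judged (in metres and radians):
On the way, in this order (a step that is already met when the one before it is completed fails the run):
1. a first pack is levered up past its catch, with the tip of the pry tool under its lip (((x of pry_tip in the frame of pack1 between -0.05 and -0.028 m and y of pry_tip in the frame of pack1 between -0.015 and 0.015 m and z of pry_tip in the frame of pack1 between 0 and 0.0215 m and z of pack1_end in the frame of charger above 0.0665 m and horizontal distance between pack1 and charger below 0.12 m) or (x of pry_tip in the frame of pack2 between -0.05 and -0.028 m and y of pry_tip in the frame of pack2 between -0.015 and 0.015 m and z of pry_tip in the frame of pack2 between 0 and 0.0215 m and z of pack2_end in the frame of charger above 0.0665 m and horizontal distance between pack2 and charger below 0.12 m) or (x of pry_tip in the frame of pack3 between -0.05 and -0.028 m and y of pry_tip in the frame of pack3 between -0.015 and 0.015 m and z of pry_tip in the frame of pack3 between 0 and 0.0215 m and z of pack3_end in the frame of charger above 0.0665 m and horizontal distance between pack3 and charger below 0.12 m) or (x of pry_tip in the frame of pack4 between -0.05 and -0.028 m and y of pry_tip in the frame of pack4 between -0.015 and 0.015 m and z of pry_tip in the frame of pack4 between 0 and 0.0215 m and z of pack4_end in the frame of charger above 0.0665 m and horizontal distance between pack4 and charger below 0.12 m))), for 0.05 s.
2. all packs lie in the middle bin, pulled open (x of pack1 in the frame of bin_hinge between -0.003 and 0.105 m and y of pack1 in the frame of bin_hinge between -0.055 and 0.055 m and z of pack1 in the frame of bin_hinge between -0.003 and 0.135 m and x of pack2 in the frame of bin_hinge between -0.003 and 0.105 m and y of pack2 in the frame of bin_hinge between -0.055 and 0.055 m and z of pack2 in the frame of bin_hinge between -0.003 and 0.135 m and x of pack3 in the frame of bin_hinge between -0.003 and 0.105 m and y of pack3 in the frame of bin_hinge between -0.055 and 0.055 m and z of pack3 in the frame of bin_hinge between -0.003 and 0.135 m and x of pack4 in the frame of bin_hinge between -0.003 and 0.105 m and y of pack4 in the frame of bin_hinge between -0.055 and 0.055 m and z of pack4 in the frame of bin_hinge between -0.003 and 0.135 m and value of joint bin above 0.3 rad), for 0.2 s.
At the end, for the whole second after the job is handed in: Every pack present lies at rest inside the middle bin (its origin within the bin's inside), that bin is shut to within 0.05 rad, and the pry tool lies at rest in the tray (its origin over the tray and less than 30 mm above its underside) (x of pack1 in the frame of bin_hinge between -0.003 and 0.105 m and y of pack1 in the frame of bin_hinge between -0.055 and 0.055 m and z of pack1 in the frame of bin_hinge between -0.003 and 0.135 m and x of pack2 in the frame of bin_hinge between -0.003 and 0.105 m and y of pack2 in the frame of bin_hinge between -0.055 and 0.055 m and z of pack2 in the frame of bin_hinge between -0.003 and 0.135 m and x of pack3 in the frame of bin_hinge between -0.003 and 0.105 m and y of pack3 in the frame of bin_hinge between -0.055 and 0.055 m and z of pack3 in the frame of bin_hinge between -0.003 and 0.135 m and x of pack4 in the frame of bin_hinge between -0.003 and 0.105 m and y of pack4 in the frame of bin_hinge between -0.055 and 0.055 m and z of pack4 in the frame of bin_hinge between -0.003 and 0.135 m and linear speed of each of pack1, pack2, pack3, pack4, pry below 0.03 m/s and value of joint bin below 0.05 rad and x of pry in the frame of tray between -0.12 and 0.12 m and y of pry in the frame of tray between -0.055 and 0.055 m and z of pry in the frame of tray below 0.03 m); the robot touches nothing.
It fails at once if one of the bottle, the tape reel and the white box standing near the work is pushed more than 40 mm from its place (distance of any of sanitizer, tape, gauze from where it was at the start of the episode above 0.04 m).
Of pack1, pack2, pack3, pack4 only 2 to 4 are there at a start; the rules pass over those that are not, and their reading is None.
At some moment in a run one of pry may be knocked a few centimetres aside while the robot is not near it.
Once in a run the grip may slacken for a moment while it holds something.
It also fails if it takes over 210 s, if anything falls off the work surface, if the arm or the gripper's body presses on something with over 40 N, if the wrist force passes 120 N, or if a joint passes its speed limit or range.

ROBOT

A 6-joint arm with a two-finger parallel gripper is mounted at the origin on the work surface. World frame = base frame: x ahead of the robot, y to its left, z up, the work surface at z = 0. Lengths are in m, angles in degrees, forces in N, time in s.
With the tool pointing down it reaches from about 0.375 to 0.9 m from the base axis. Payload 3.1 kg.
Tool frame: the origin (TCP) lies at the very end of the fingers, on their centre line; the grasp point (between the pads) lies 19 mm behind it; z points along the fingers, y is the line along which they close (so a half turn about z gives the same grasp; the last joint's range is limited). The gripper opens to 87 mm and grips with 3 to 60 N. Pads are 19 mm wide; open, the fingers measure 117 mm over their backs; the gripper's body (75 mm by 190 mm) begins 51 mm behind the grasp point.
Start: joints at [55.606, 30.224, 82.088, -0, 67.689, -10.227], TCP at [0.256, 0.57, 0.223] pointing down, gripper open.
Joint ranges: [-176.69, 176.69], [-43.24, 126.21], [12.49, 139.97], [-82, 262], [0, 151.66], [-163.58, 163.58]. Speed limits (degrees/s): [159.86, 159.86, 180, 180, 180, 180].

INTERFACE

Orientations are given as a 3x3 rotation matrix whose columns are the frame's x, y, z axes.
In Python, from rig import readout, viewer, ticket gives the robot as it stands.
- The arm moves only by the tool send_rows, never from a script. Its argument "moves" is a list of rows, each a list of 6 numbers: the shift along the tool's x, y, z in units of 250 mm (1.0 is 250 mm), then the turn, a rotation vector about the tool's x, y, z in units of 90 degrees (1.0 is 90 degrees). A call has 1 to 12 rows; each row is the pose to reach, as a shift and turn from the pose commanded when the call began, along the tool's axes at that moment; what a row does not reach only later rows make up. A row lasts 1/10 s, in which the tool goes at most 50 mm and 8.59 degrees, less where a joint would pass 70% of its speed; a pose out of reach is approached as far as the arm can. A call with a number of a shift or a turn outside -1 to 1 is refused whole. A call with a gripper value outside its range is refused whole. "grip" is the opening, from 0 (shut) to 1 (fully open), set as the call begins (left out, the last holds). The fingers move at their own pace and stop on an object; the grip force is fixed at half the most. Time passes only in rows, so rows that repeat a pose let the fingers close. It gives the time, the measured TCP pose, the force, the opening and the grip force at its end, in the units of the state.
- readout.read_state(): the state, without advancing time (a new reading comes with each control period).
- viewer.capture(name): name is "side" or "top" or "wrist"; returns (picture, depth): 420x560x3 uint8, red, green, blue; 420x560 float32, m along the optical axis (not along the pixel's ray), 0 where there is no reading.
- viewer.camera_info(name): a dict with "fx", "fy", "cx", "cy" (pixels), "distortion" ([k1, k2, p1, p2, k3] as OpenCV has them; the pictures are not rectified), "R" (3x3) and "t" (3): a world point X has camera coordinates R X + t; the wrist camera has in their place "tool_from_camera" (4x4, takes a point from camera to tool coordinates, whose origin is the TCP and whose axes are the flange's). Camera axes: x right, y down, z forward; pixel columns grow to the right and rows downward; lengths in m; the calibration is good to about 2 mm. A picture is of the moment at which its call begins: read the wrist's pose just before it. camera_info takes no time and is no camera call.
- ticket.hand_in(): hands the job in; it is judged then, once.
The state is a dict: "time_s": time; "joint_positions": joint angles; "qvel": joint speeds; "tau": joint torques, N m; "position": TCP position; "tcp_rot": TCP orientation; "force": force on the tool from outside, world axes, zero at the start; "moment": the same for the moment, N m; "opening": opening from 0.0 (shut) to 1.0 (fully open); "grasp_force": force on a finger pad.
Only numpy, scipy, OpenCV 4.12 (cv2) and the standard library are available. Lean on these libraries where they do the work, as an engineer would, in place of code of your own. Each camera call takes 0.05 s, during which the arm holds its last target. There are 200 camera calls.

## Working session

There is one attempt and no reset: what is moved stays moved. The work goes in short steps, Python scripts to look and compute and a tool call to move; the robot and the scene stay as the last step left them, time stands still between calls to the robot, and variables do not carry over. Pictures are saved under pics/ and viewed, at most 14 in all, crops included, and the job is handed in when it is done.

Besides the shell and the picture viewer there is one more tool, called after "Call:" as name(argument=value, ...) on one line, values as JSON. send_rows: Moves the arm, as the interface text tells. Shifts and turns lie within -1 to 1; 1 stands for 250 mm of shift or 90 degrees of turn. Its arguments: {"type":"object","properties":{"moves":{"type":"array"},"grip":{"type":"number"}},"required":["moves"]}

```bash
ls; mkdir -p pics
python3 - <<'E'
from rig import readout, viewer
import cv2, numpy as np
s=readout.read_state(); print(s)
for n in ("side","top"):
    p,d=viewer.capture(n); cv2.imwrite(f"pics/{n}0.png",cv2.cvtColor(p,cv2.COLOR_RGB2BGR)); np.savez(f"{n}0.npz",p=p,d=d)
    print(n,viewer.camera_info(n))
print(viewer.camera_info("wrist"))
E
```

```text
pics
{'time_s': 0.0, 'joint_positions': array([ 5.56043455e+01,  3.02787813e+01,  8.21565028e+01, -3.85588917e-04,
        6.76883514e+01, -1.02265564e+01]), 'qvel': array([ 0.00271797,  0.10511394, -0.03530257, -0.05695074,  0.03366107,
       -0.04315353]), 'tau': array([ 9.05679644e-05, -4.40043283e+01, -1.76596534e+01,  6.32844167e-02,
        5.84064180e-02, -1.71721636e-04]), 'position': array([0.25544281, 0.56961557, 0.22157296]), 'tcp_rot': array([[-9.12341891e-01,  4.09427406e-01, -1.21383828e-03],
       [ 4.09429032e-01,  9.12340224e-01, -1.78407580e-03],
       [ 3.76983961e-04, -2.12466772e-03, -9.99997672e-01]]), 'force': array([-0.02676336,  0.52621316, -0.68143363]), 'moment': array([ 0.01850137, -0.00474513,  0.01260612]), 'grasp_force': 0.0, 'opening': 0.998558872300509}
side {'fx': 381.29376363706433, 'fy': 381.29376363706433, 'cx': 281.0939071168866, 'cy': 206.14592702979743, 'distortion': array([-0.02081645,  0.        ,  0.        ,  0.        ,  0.        ]), 'R': array([[ 0.97489564, -0.2226049 , -0.00505482],
       [-0.17038979, -0.73122138, -0.66051693],
  
[... 343 characters left out ...]
95],
       [-0.99768516, -0.0261904 , -0.06275657],
       [ 0.06297569, -0.00762625, -0.99798592]]), 't': array([-0.06756154,  0.54905387,  1.3229936 ])}
{'fx': 318.518085185067, 'fy': 318.518085185067, 'cx': 276.67288707712584, 'cy': 210.2599044799228, 'distortion': array([-0.0411465,  0.       ,  0.       ,  0.       ,  0.       ]), 'tool_from_camera': array([[ 2.28193443e-05, -9.63797695e-01, -2.66634587e-01,
         7.24737275e-02],
       [ 9.99999783e-01,  1.97667019e-04, -6.28919451e-04,
        -9.50078791e-04],
       [ 6.58855981e-04, -2.66634514e-01,  9.63797490e-01,
        -1.61418964e-01],
       [ 0.00000000e+00,  0.00000000e+00,  0.00000000e+00,
         1.00000000e+00]])}
```

View pics/top0.png

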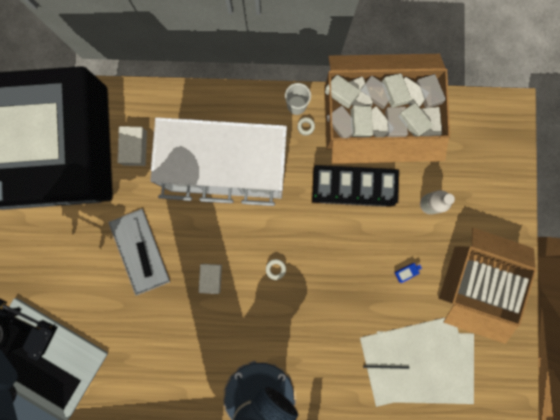

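View pics/side0.png

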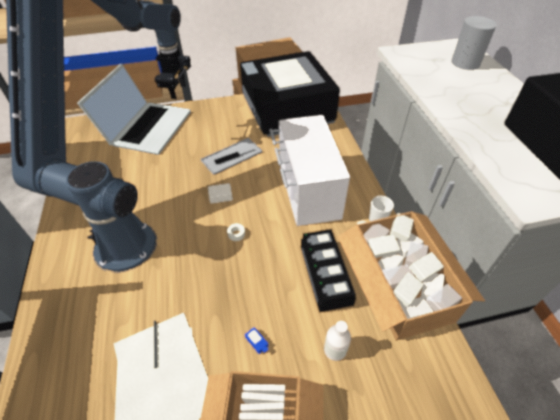

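Top view: the charger is at (355,184) with four packs in its bays. The rack is at (220,160) with its handles along row 195. The tray is at (140,250), with the tool's handle at (144,260) and its blade pointing up-left. The bottle is at (438,202), the tape at (275,268), the box at (210,278) and the blue look-alike at (408,271). The side view agrees.

```bash
cat > h.py <<'E'
import numpy as np, cv2
from rig import readout, viewer
def KD(i): return np.array([[i['fx'],0,i['cx']],[0,i['fy'],i['cy']],[0,0,1.]]),np.array(i['distortion'])
def pose(name,s=None):
    "R,t with world = R c + t"
    i=viewer.camera_info(name)
    if name!='wrist': return i['R'].T, -i['R'].T@i['t']
    T=np.array(i['tool_from_camera']); R=np.array(s['tcp_rot'])
    return R@T[:3,:3], R@T[:3,3]+s['position']
def rays(name,uv):
    K,D=KD(viewer.camera_info(name))
    u=cv2.undistortPoints(np.float64(uv).reshape(-1,1,2),K,D)[:,0]
    return np.c_[u,np.ones(len(u))]
def cloud(name,d,s=None):
    v,u=np.mgrid[:420,:560]; c=rays(name,np.c_[u.ravel(),v.ravel()])*d.reshape(-1,1)
    R,t=pose(name,s); return (c@R.T+t).reshape(420,560,3)
def plane(name,uv,z,s=None):
    R,t=pose(name,s); r=rays(name,uv)@R.T
    return t+r*((z-t[2])/r[:,2])[:,None]
def proj(name,X,s=None):
    R,t=pose(name,s); K,D=KD(viewer.camera_info(name)); Rc=R.T
    return cv2.projectPoints(np.float64(X).reshape(-1,1,3),cv2.Rodrigues(Rc)[0],-Rc@t,K,D)[0][:,0]
def rect(P):
    (c,wh,a)=cv2.minAreaRect(np.float32(P[:,:2]*1000)); return np.round(c,1),np.round(wh,1),round(a,2)
def big(m):
    n,l,st,_=cv2.connectedComponentsWithStats(m.astype(np.uint8)); return l==1+np.argmax(st[1:,4])
def shot(name,file=None):
    s=readout.read_state(); p,d=viewer.capture(name)
    if file: cv2.imwrite('pics/'+file,cv2.cvtColor(p,cv2.COLOR_RGB2BGR))
    return s,p,d
E
python3 - <<'E'
from h import *
for n in ('top','side'):
    f=np.load(n+'0.npz'); p,d=f['p'].astype(int),f['d']; C=cloud(n,d); g=p.max(2); sat=p.max(2)-p.min(2)
    v,u=np.mgrid[:420,:560]; 
    def box(a,b,c,e): return (u>a)&(u<b)&(v>c)&(v<e)
    x,y,z=C[...,0],C[...,1],C[...,2]
    W=lambda a,b,c,e:(x>a)&(x<b)&(y>c)&(y<e)&(d>0)
    m=big((g<70)&W(.4,.75,-.4,-.03)&(z>.055)&(z<.1)); print(n,'charger',rect(C[m]),np.median(z[m]),m.sum())
    m2=(sat<30)&(g>90)&W(.45,.7,-.36,-.08)&(z>.05)&(z<.1); 
    k,l,st,ce=cv2.connectedComponentsWithStats(m2.astype(np.uint8))
    for i in range(1,k):
        if st[i,4]>60: q=C[l==i]; print('  pack',q.mean(0).round(4),st[i,4],rect(q))
    m=big(W(.4,.9,-.1,.45)&(z>.2)&(z<.23)&(g>110)); print(' rack',rect(C[m]),np.median(z[m]))
    m=big((z>.15)&(z<.21)&W(.4,.68,0,.4)); print(' handles',rect(C[m]),np.median(z[m]))
    m=W(.3,.6,.2,.5)&(z>-.01)&(z<.035)&(sat<35); m=big(m); print(' tray',rect(C[m]),np.percentile(z[m],[10,50,90]))
    m=big((g<60)&W(.35,.55,.2,.45)&(z<.04)); print(' pryhandle',rect(C[m]),np.median(z[m]))
E
```

```text
top charger (array([ 641.5, -267.6]), array([250.7, 106.3]), 89.88) 0.0750217501633994 1771
  pack [ 0.6471 -0.1761  0.0748] 233 (array([ 644.2, -175.6]), array([33.1, 69.9]), 85.78)
  pack [ 0.6458 -0.2382  0.0751] 228 (array([ 642.4, -238.9]), array([69.1, 30.9]), 0.27)
  pack [ 0.6447 -0.2999  0.0748] 226 (array([ 641.3, -300.4]), array([69.1, 30.5]), 0.49)
  pack [ 0.6428 -0.3536  0.0758] 103 (array([ 641.4, -353.3]), array([64.9, 13.8]), 1.42)
 rack (array([693. , 120.8]), array([345.8, 171.5]), 87.75) 0.21359429726967472
 handles (array([591. , 147.8]), array([294.5,  45.8]), 87.9) 0.1919187953447632
 tray (array([426.3, 383.9]), array([244.3, 118.2]), 24.07) [-0.00183645  0.00228992  0.01157108]
 pryhandle (array([403.6, 362.2]), array([103.5,  20.1]), 16.25) 0.015571765986160058
side charger (array([ 645.8, -270.6]), array([248.6,  99.2]), 88.49) 0.07477262644544957 1217
  pack [ 0.6492 -0.1758  0.0745] 201 (array([ 647.5, -175.6]), array([40.3, 75.9]), 89.71)
  pack [ 0.6481 -0.2378  0.074 ] 216 (array([ 644.7, -237. ]), array([76.3, 41.3]), 3.74)
  pack [ 0.6465 -0.3002  0.0745] 240 (array([ 644.1, -299.6]), array([77.2, 38.8]), 1.57)
  pack [ 0.6442 -0.3518  0.0733] 117 (array([ 645. , -350.9]), array([80.1, 17.9]), 0.13)
 rack (array([698.3, 117.5]), array([353.2, 171.8]), 87.71) 0.2137332286291569
 handles (array([594.7, 141.5]), array([281.3,  42.9]), 87.78) 0.19184356794247048
 tray (array([427.3, 385. ]), array([246.3, 130.6]), 24.25) [-0.00024271  0.00356197  0.01320875]
 pryhandle (array([407.6, 356.1]), array([100.5,  21. ]), 17.15) 0.01623724792468728
```

```bash
cat >> h.py <<'E'
from scipy.spatial.transform import Rotation as Ro
def down(a,pitch=0):
    "tool x at heading a (deg), fingers down; pitch>0 leans the hand's top towards tool +x"
    a=np.radians(a); R=np.c_[[np.cos(a),np.sin(a),0],[np.sin(a),-np.cos(a),0],[0,0,-1.]]
    return R@Ro.from_euler('y',-pitch,degrees=True).as_matrix()
def plan(p,R,s=None,frm=None):
    "row to reach pose p,R from measured (or given) pose"
    s=s or readout.read_state(); P0,R0=frm if frm else (s['position'],s['tcp_rot'])
    sh=R0.T@(np.array(p)-P0); rv=Ro.from_matrix(R0.T@R).as_rotvec(degrees=True)
    n=max(np.linalg.norm(sh)/.05,np.linalg.norm(rv)/8.59)
    print('row',np.r_[sh/.25,rv/90].round(3).tolist(),'n>=%.1f'%n)
E
python3 - <<'E'
from h import *
plan([.43,.367,.2],down(196.5))
f=np.load('top0.npz'); p,d=f['p'],f['d']; C=cloud('top',d); x,y,z=np.moveaxis(C,2,0)
m=big((x>.5)&(x<.75)&(y<-.43)&(y>-.65)&(z>.05)&(z<.3)); print('bottle',C[m].mean(0),rect(C[m]),z[m].max())
b=p.astype(int); m=big((b[...,2]>b[...,0]+60)&(y<-.3)); print('blue',C[m].mean(0))
E
```

```text
row [-0.969, -0.454, 0.087, -0.001, -0.001, -0.452] n>=5.4
bottle [ 0.59232252 -0.49774961  0.11169825] (array([ 593.9, -505.4]), array([64. , 58.2]), 26.6) 0.163314476576792
blue [ 0.38855306 -0.44159271  0.02207233]
```

Call:
send_rows(moves=[[-0.97, -0.45, 0.087, 0, 0, -0.452], [-0.97, -0.45, 0.087, 0, 0, -0.452], [-0.97, -0.45, 0.087, 0, 0, -0.452], [-0.97, -0.45, 0.087, 0, 0, -0.452], [-0.97, -0.45, 0.087, 0, 0, -0.452], [-0.97, -0.45, 0.087, 0, 0, -0.452], [-0.97, -0.45, 0.087, 0, 0, -0.452], [-0.97, -0.45, 0.087, 0, 0, -0.452], [-0.97, -0.45, 0.087, 0, 0, -0.452]], grip=0.6)

```text
time_s: 1.0
position: [0.4302, 0.3688, 0.2006]
tcp_rot: [[-0.959, -0.285, -0.001], [-0.285, 0.959, 0.0], [0.001, 0.0, -1.0]]
force: [0.6, 0.0, 0.2]
opening: 0.599
grasp_force: 0.0
```

```bash
cat > pry.py <<'E'
from h import *
def handle(s,d,p,zr=(.008,.03)):
    C=cloud('wrist',d,s); g=p.max(2); x,y,z=np.moveaxis(C,2,0)
    m=big((g<70)&(z>zr[0])&(z<zr[1])&(d>0)); Q=C[m]; print('handle',rect(Q),'z',np.median(Q[:,2]),m.sum()); return C,m
E
python3 - <<'E'
from pry import *
s,p,d=shot('wrist','w1.png'); C,m=handle(s,d,p); np.savez('w1.npz',p=p,d=d,pos=s['position'],rot=s['tcp_rot'])
print(s['position'],s['tcp_rot'][:,0],s['joint_positions'].round(1))
E
```

```text
handle (array([405.5, 362.1]), array([108.9,  21.5]), 16.99) z 0.017127304686241684 1978
[0.43020964 0.36883284 0.20064084] [-9.58606871e-01 -2.84731862e-01  7.95502034e-04] [ 29.3  27.3  91.9   0.   60.8 -77.3]
```

View pics/w1.png

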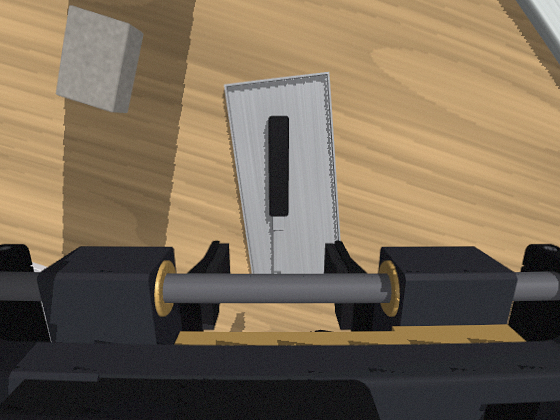

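The wrist view shows the tool lying in the tray, its handle centred near pixel (279,165) and its blade pointing down the picture (forward). I'll turn the hand half round so the camera looks forward, and go down to the handle.

Run:
```python
from h import *
plan([.4438,.3738,.10],down(17)@np.eye(3))
plan([.4438,.3738,.10],down(107))
```

```text
row [-0.058, 0.002, 0.403, -0.001, -0.0, 1.995] n>=20.9
row [-0.058, 0.002, 0.403, -0.0, -0.0, 0.995] n>=10.4
```

Call:
send_rows(moves=[[-0.058, 0.002, 0.4, 0, 0, 0.995], [-0.058, 0.002, 0.4, 0, 0, 0.995], [-0.058, 0.002, 0.4, 0, 0, 0.995], [-0.058, 0.002, 0.4, 0, 0, 0.995], [-0.058, 0.002, 0.4, 0, 0, 0.995], [-0.058, 0.002, 0.4, 0, 0, 0.995], [-0.058, 0.002, 0.4, 0, 0, 0.995], [-0.058, 0.002, 0.4, 0, 0, 0.995], [-0.058, 0.002, 0.4, 0, 0, 0.995], [-0.058, 0.002, 0.4, 0, 0, 0.995], [-0.058, 0.002, 0.4, 0, 0, 0.995]])

```text
time_s: 2.15
position: [0.4437, 0.3743, 0.1009]
tcp_rot: [[-0.29, 0.957, 0.0], [0.957, 0.29, 0.0], [0.0, 0.0, -1.0]]
force: [0.3, 0.3, -0.6]
opening: 0.597
grasp_force: 0.0
```

Call:
send_rows(moves=[[0, 0, 0, 0, 0, 1], [0, 0, 0, 0, 0, 1], [0, 0, 0, 0, 0, 1], [0, 0, 0, 0, 0, 1], [0, 0, 0, 0, 0, 1], [0, 0, 0, 0, 0, 1], [0, 0, 0, 0, 0, 1], [0, 0, 0, 0, 0, 1], [0, 0, 0, 0, 0, 1], [0, 0, 0, 0, 0, 1], [0, 0, 0, 0, 0, 1], [0, 0, 0, 0, 0, 1]])

```text
time_s: 3.35
position: [0.4438, 0.3741, 0.1009]
tcp_rot: [[0.956, 0.294, 0.0], [0.294, -0.956, 0.0], [0.0, -0.0, -1.0]]
force: [0.2, -0.4, -0.6]
opening: 0.603
grasp_force: 0.0
```

Run:
```python
from pry import *
s,p,d=shot('wrist','w2.png'); C=cloud('wrist',d,s); g=p.max(2)
print(s['position'],s['tcp_rot'][:,0].round(3),s['joint_positions'].round(1))
x,y,z=np.moveaxis(C,2,0)
# whole tool/tray by height and the top camera again for the tool
s2,p2,d2=shot('top'); C2=cloud('top',d2); m=(p2.max(2)<60)&(C2[...,2]<.04)&(C2[...,0]>.35)&(C2[...,0]<.55)&(C2[...,1]>.25)&(C2[...,1]<.45); print('top',rect(C2[big(m)]))
m=(z>.006)&(z<.02)&(d>0)&(abs(x-.47)<.1)&(abs(y-.37)<.1); print(rect(C[big(m)]),m.sum())
plan([.4438,.3738,.0055],down(17))
```

```text
[0.44384427 0.37411016 0.10091486] [0.956 0.294 0.   ] [ 29.1  36.2  94.5   0.   49.2 102. ]
top (array([385.1, 356.4]), array([65.1, 18.1]), 18.33)
(array([459.9, 378.3]), array([135.9,  21.4]), 16.62) 5043
row [-0.001, -0.0, 0.382, -0.0, -0.0, 0.002] n>=1.9
```

View pics/w2.png

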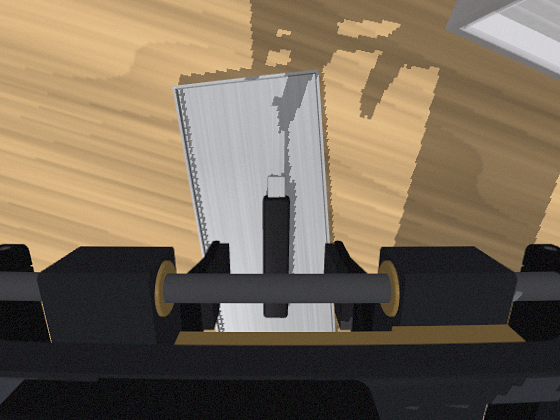

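The wrist view shows the handle centred between the fingers (column 277), with the blade pointing up the picture. I'll go down and grip.

Call:
send_rows(moves=[[0, 0, 0.2, 0, 0, 0], [0, 0, 0.34, 0, 0, 0], [0, 0, 0.38, 0, 0, 0], [0, 0, 0.38, 0, 0, 0]])

```text
time_s: 3.85
position: [0.4438, 0.3728, 0.0053]
tcp_rot: [[0.956, 0.293, -0.002], [0.293, -0.956, -0.001], [-0.003, 0.001, -1.0]]
force: [0.3, -1.4, 0.4]
opening: 0.597
grasp_force: 0.0
```

Call:
send_rows(moves=[[0, 0, 0, 0, 0, 0], [0, 0, 0, 0, 0, 0], [0, 0, 0, 0, 0, 0], [0, 0, 0, 0, 0, 0], [0, 0, 0, 0, 0, 0], [0, 0, 0, 0, 0, 0]], grip=0.0)

```text
time_s: 4.45
position: [0.4451, 0.3732, 0.0062]
tcp_rot: [[0.956, 0.292, 0.001], [0.292, -0.956, 0.001], [0.001, -0.0, -1.0]]
force: [-0.3, 0.7, 3.0]
opening: 0.246
grasp_force: 29.8
```

Call:
send_rows(moves=[[0, 0, -0.1, 0, 0, 0], [0, 0, -0.3, 0, 0, 0], [0, 0, -0.5, 0, 0, 0], [0, 0, -0.6, 0, 0, 0], [0, 0, -0.6, 0, 0, 0]])

```text
time_s: 4.95
position: [0.4474, 0.3744, 0.1601]
tcp_rot: [[0.956, 0.292, 0.008], [0.292, -0.956, 0.005], [0.009, -0.002, -1.0]]
force: [0.5, 0.5, -0.9]
opening: 0.246
grasp_force: 29.8
```

Run:
```python
from pry import *
s,p,d=shot('wrist','w3.png'); C=cloud('wrist',d,s); np.savez('w3.npz',p=p,d=d)
# tool-frame cloud of things near the fingers
T=(C-s['position'])@s['tcp_rot']; x,y,z=np.moveaxis(T,2,0)
m=(d>0)&(abs(y)<.012)&(x>.005)&(x<.12)&(z>-.03)&(z<.03)
for a in np.arange(.0,.11,.01):
    k=m&(x>a)&(x<a+.01)
    if k.sum()>5: print(round(a,2),k.sum(),y[k].min().round(4),y[k].max().round(4),np.median(z[k]).round(4))
print('max x',x[m].max())
```

```text
0.0 535 -0.012 0.012 -0.0111
0.01 757 -0.0097 0.0119 -0.0082
0.02 524 -0.0054 0.0084 -0.0075
0.03 499 -0.0054 0.0081 -0.005
0.04 487 -0.0043 0.0077 -0.0049
0.05 500 -0.0042 0.0077 -0.0049
0.06 531 -0.0036 0.008 -0.0049
0.07 545 -0.0036 0.0083 -0.0048
0.08 222 -0.0035 0.0083 -0.0048
max x 0.08403181519924702
```

View pics/w3.png

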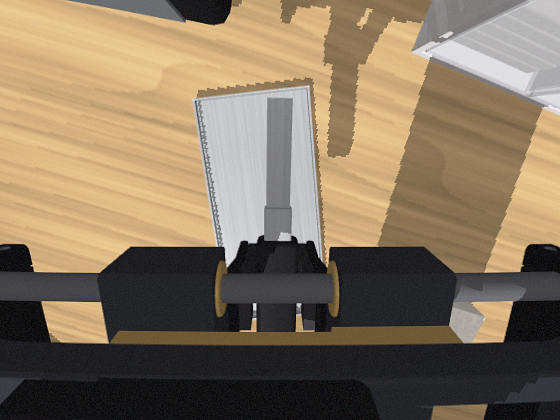

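The tool is held straight. The blade tip sits 84 mm ahead of the TCP (pixel (280,98)) and the tray is empty. Next I'll carry it over the charger and measure there.

Run:
```python
from h import *
s=readout.read_state()
A=([.43,.05,.22],down(8)); B=([.52,-.27,.22],down(-1.2))
plan(*A,s); plan(*B,s)
```

```text
row [-0.437, 1.219, -0.252, -0.001, -0.003, 0.1] n>=6.6
row [-0.466, 2.548, -0.253, -0.001, -0.003, 0.202] n>=13.0
```

Call:
send_rows(moves=[[-0.1, 0.15, -0.1, 0, 0, 0.02], [-0.25, 0.35, -0.2, 0, 0, 0.05], [-0.35, 0.55, -0.25, 0, 0, 0.08], [-0.4, 0.75, -0.25, 0, 0, 0.1], [-0.4, 0.95, -0.25, 0, 0, 0.1], [-0.4, 1, -0.25, 0, 0, 0.1], [-0.4, 1, -0.25, 0, 0, 0.1]])

```text
time_s: 5.7
position: [0.4223, 0.1008, 0.2168]
tcp_rot: [[0.991, 0.132, -0.002], [0.132, -0.991, -0.001], [-0.003, 0.001, -1.0]]
force: [1.3, 0.6, -0.1]
opening: 0.245
grasp_force: 29.8
```

Call:
send_rows(moves=[[0.0, 0.18, 0, 0, 0, 0.05], [0.1, 0.38, 0, 0, 0, 0.1], [0.1, 0.58, 0, 0, 0, 0.1], [0.1, 0.78, 0, 0, 0, 0.1], [0.1, 0.97, 0, 0, 0, 0.1], [0.1, 1, 0, 0, 0, 0.1]])

```text
time_s: 6.3
position: [0.4824, -0.1437, 0.2166]
tcp_rot: [[1.0, -0.022, -0.001], [-0.022, -1.0, -0.001], [-0.001, 0.001, -1.0]]
force: [0.6, 0.4, -0.6]
opening: 0.248
grasp_force: 29.8
```

Run:
```python
from h import *
s=readout.read_state(); print(s['position'],s['opening'])
plan([.52,-.27,.22],down(-1.2),s)
```

```text
[ 0.48243367 -0.14374174  0.2166317 ] 0.24808874543608048
row [0.162, 0.502, -0.013, 0.001, 0.0, -0.001] n>=2.6
```

Call:
send_rows(moves=[[0.05, 0.17, 0, 0, 0, 0], [0.1, 0.35, 0, 0, 0, 0], [0.16, 0.5, 0, 0, 0, 0], [0.16, 0.5, 0, 0, 0, 0], [0.16, 0.5, 0, 0, 0, 0]])

```text
time_s: 6.8
position: [0.5184, -0.2639, 0.2161]
tcp_rot: [[1.0, -0.019, -0.004], [-0.019, -1.0, 0.004], [-0.004, -0.004, -1.0]]
force: [-0.0, 0.1, -1.3]
opening: 0.249
grasp_force: 29.8
```

Run:
```python
from h import *
s,p,d=shot('wrist','w4.png'); np.savez('w4.npz',p=p,d=d,position=s['position'],tcp_rot=s['tcp_rot']); print(s['position'])
C=cloud('wrist',d,s); g=p.max(2).astype(int); x,y,z=np.moveaxis(C,2,0); sat=g-p.min(2)
reg=(x>.56)&(x<.72)&(y<-.12)&(y>-.42)&(d>0)
m=big(reg&(z>.070)&(z<.09)); print('deck+packs',rect(C[m]),np.percentile(z[m],[10,50,90]))
m=reg&(g>80)&(z>.06)&(z<.09)&(sat<40)
k,l,st,ce=cv2.connectedComponentsWithStats(m.astype(np.uint8))
for i in range(1,k):
    if st[i,4]>150: q=C[l==i]; print('pack',rect(q),np.median(q[:,2]).round(4),st[i,4],'xmin',np.percentile(q[:,0],1).round(4))
```

```text
[ 0.51841948 -0.26385164  0.21610309]
deck+packs (array([ 644. , -270.2]), array([251.5,  97.8]), 88.86) [0.07435485 0.07574738 0.07694493]
pack (array([ 645.4, -176.3]), array([37.9, 78.2]), 88.35) 0.0752 3553 xmin 0.608
pack (array([ 645.3, -238.4]), array([38.1, 79.5]), 89.87) 0.0752 3612 xmin 0.6073
pack (array([ 642.9, -301.8]), array([37.3, 76.8]), 89.25) 0.0753 3526 xmin 0.6062
pack (array([ 641.4, -363.6]), array([38. , 77.3]), 89.05) 0.0753 3579 xmin 0.6046
```

View pics/w4.png

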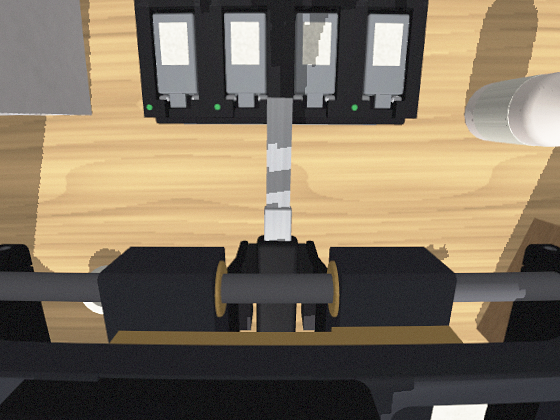

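The picture shows all four packs, at columns 178, 246, 317 and 388, with their lips at row 100. The blade tip is at (280,97) and the bottle at (515,108). The heights match the text to within 1.5 mm. I'll start with pack4, at the left.

```bash
cat > lev.py <<'E'
from h import *
YAW=-1.2; U=down(YAW)[:,0]; V=np.array([-U[1],U[0],0]); ZP=.0752  # pack top as the wrist camera reads it
PK={4:[.6517,-.177],3:[.6504,-.239],2:[.6491,-.301],1:[.6478,-.363]}
def pt(k,x,y,z): return np.array([*PK[k],0])+U*x+V*y+np.array([0,0,z])
def blade(s,d):
    C=cloud('wrist',d,s); T=(C-s['position'])@s['tcp_rot']; x,y,z=np.moveaxis(T,2,0)
    m=big((d>0)&(abs(y)<.02)&(x>.02)&(x<.12)&(abs(z)<.025))
    k1=m&(x<.04); k2=m&(x>.06); f=np.polyfit(x[m&(x>.03)],y[m&(x>.03)],1)
    tip=np.array([np.percentile(x[m],99.5),0,np.median(z[k2])]); tip[1]=np.polyval(f,tip[0])
    print('blade tip top',tip.round(4),'yaw',np.degrees(np.arctan(f[0])).round(2),'z root/tip',np.median(z[k1]).round(4),tip[2].round(4)); return tip,np.degrees(np.arctan(f[0]))
def goal(k,xp,tip,yaw,dz=0):
    "TCP pose that puts blade tip at pack x=xp, blade midway between sill and lip"
    R=down(YAW+yaw); return pt(k,xp,0,ZP-.0052+dz)-R@tip,R
def lever(tip,th,lift,xp=-.034):
    "row for tilting by th deg about the sill's front edge, then lifted, from the level pose"
    piv=tip+np.array([-(.054+xp),0,.0025+.0012]); R=Ro.from_euler('y',th,degrees=True).as_matrix()
    sh=piv+R@(-piv)+np.array([0,0,-lift]); print(th,np.r_[sh/.25,0,th/90,0].round(3).tolist())
E
python3 - <<'E'
from lev import *
f=np.load('w4.npz'); tip,yaw=blade(f,f['d'])
for k,x in((4,-.085),(4,-.034)):
    P,R=goal(k,x,tip,yaw); print(P.round(4)); plan(P+[0,0,.0 if x>-.05 else .03],R)
for t,l in((5,0),(10,0),(15,0),(20,0),(20,.004)): lever(tip,t,l)
E
```

```text
blade tip top [ 0.0839  0.0024 -0.0048] yaw 1.06 z root/tip -0.0068 -0.0048
[ 0.4828 -0.1726  0.0652]
row [-0.145, -0.357, 0.487, -0.002, 0.003, -0.01] n>=3.1
[ 0.5338 -0.1737  0.0652]
row [0.059, -0.356, 0.606, -0.002, 0.003, -0.01] n>=3.5
5 [0.001, -0.0, 0.022, 0.0, 0.056, 0.0]
10 [0.005, 0.0, 0.044, 0.0, 0.111, 0.0]
15 [0.01, 0.0, 0.066, 0.0, 0.167, 0.0]
20 [0.017, 0.0, 0.087, 0.0, 0.222, 0.0]
20 [0.017, 0.0, 0.071, 0.0, 0.222, 0.0]
```

Call:
send_rows(moves=[[-0.15, -0.1, 0.05, 0, 0, 0], [-0.145, -0.25, 0.15, 0, 0.003, -0.01], [-0.145, -0.357, 0.3, 0, 0.003, -0.01], [-0.145, -0.357, 0.47, 0, 0.003, -0.01], [-0.145, -0.357, 0.487, 0, 0.003, -0.01], [-0.145, -0.357, 0.487, 0, 0.003, -0.01]])

```text
time_s: 7.45
position: [0.4837, -0.1736, 0.096]
tcp_rot: [[1.0, -0.001, 0.002], [-0.001, -1.0, 0.002], [0.002, -0.002, -1.0]]
force: [0.5, 0.2, 0.2]
opening: 0.251
grasp_force: 29.8
```

Run:
```python
from lev import *
s,p,d=shot('wrist'); print(s['position'],s['tcp_rot'].round(3).tolist())
tip,yaw=blade(s,d)
C=cloud('wrist',d,s); g=p.max(2).astype(int); x,y,z=np.moveaxis(C,2,0); sat=g-p.min(2)
m=(g>80)&(sat<40)&(z>.065)&(z<.085)&(x>.6)&(y<-.14)&(y>-.4)
k,l,st,ce=cv2.connectedComponentsWithStats(m.astype(np.uint8))
for i in range(1,k):
    if st[i,4]>50: q=C[l==i]; lp=q[q[:,0]<np.percentile(q[:,0],.5)+.008]; print(st[i,4],'lip tip',np.percentile(q[:,0],.5).round(4),lp.mean(0).round(4))
for xx in(-.085,-.034): plan(*goal(4,xx,tip,yaw),s)
```

```text
[ 0.48366714 -0.17360745  0.0959945 ] [[1.0, -0.001, 0.002], [-0.001, -1.0, 0.002], [0.002, -0.002, -1.0]]
blade tip top [ 0.0839  0.0024 -0.0049] yaw 1.05 z root/tip -0.0068 -0.0049
647 lip tip 0.6065 [ 0.6105 -0.1762  0.0752]
873 lip tip 0.6048 [ 0.6088 -0.2389  0.0747]
1426 lip tip 0.6035 [ 0.6073 -0.3003  0.0749]
66 lip tip 0.6124 [ 0.6153 -0.163   0.0691]
70 lip tip 0.6119 [ 0.615  -0.1896  0.0682]
row [-0.004, -0.004, 0.124, -0.001, -0.001, 0.001] n>=0.6
row [0.2, 0.0, 0.124, -0.001, -0.001, 0.001] n>=1.2
```

Call:
send_rows(moves=[[0, 0, 0.08, 0, 0, 0], [0, 0, 0.124, 0, 0, 0], [0, 0, 0.124, 0, 0, 0], [0.06, 0, 0.124, 0, 0, 0], [0.12, 0, 0.124, 0, 0, 0], [0.16, 0, 0.124, 0, 0, 0], [0.18, 0, 0.124, 0, 0, 0], [0.196, 0, 0.124, 0, 0, 0], [0.198, 0, 0.124, 0, 0, 0]])

```text
time_s: 8.4
position: [0.5251, -0.1733, 0.0645]
tcp_rot: [[1.0, -0.001, -0.015], [-0.001, -1.0, 0.006], [-0.015, -0.006, -1.0]]
force: [-16.1, -3.6, 0.8]
opening: 0.249
grasp_force: 30.1
```

Run:
```python
from lev import *
s,p,d=shot('wrist','w5.png'); print(s['position'],s['force'].round(1))
tip=np.array([.0839,.0024,-.0049]); X=s['position']+s['tcp_rot']@tip; q=X-pt(4,0,0,0); print('tip top in pack',q@U,q@V,X[2])
plan(*goal(4,-.034,tip,1.05),s)
```

```text
[ 0.52507243 -0.1733374   0.06454651] [-16.1  -3.6   0.8]
tip top in pack -0.04268000800078405 0.0002556099890864872 0.06815197197871858
row [0.035, 0.001, -0.003, -0.004, 0.01, 0.001] n>=0.2
```

View pics/w5.png

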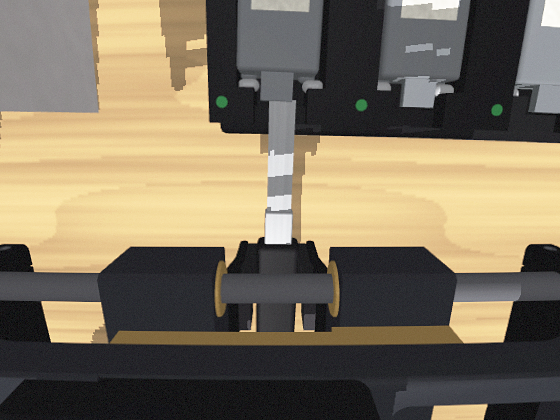

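Run:
```python
from lev import *
s,p,d=shot('wrist'); C=cloud('wrist',d,s)
for r in list(range(60,112,3))+[120,140,170,195,205,209,212,216]: print(r,C[r,279].round(4),C[r,281].round(4)[2],p[r,280])
for c in range(255,305,3): print(c,C[108,c].round(4))
```

```text
60 [ 0.624  -0.1757  0.0771] 0.0769 [110 111 115]
63 [ 0.6226 -0.1757  0.0789] 0.0769 [104 108 108]
66 [ 0.6217 -0.1757  0.0764] 0.0773 [107 110 114]
69 [ 0.6204 -0.1757  0.0771] 0.0757 [92 94 97]
72 [ 0.6193 -0.1757  0.0767] 0.0775 [110 113 117]
75 [ 0.6179 -0.1757  0.0776] 0.078 [110 113 118]
78 [ 0.6167 -0.1757  0.0774] 0.0761 [109 111 117]
81 [ 0.6156 -0.1757  0.0767] 0.2248 [107 110 113]
84 [ 0.6143 -0.1757  0.0772] 0.0774 [110 113 115]
87 [ 0.6131 -0.1757  0.0767] 0.0757 [111 116 117]
90 [ 0.6117 -0.1757  0.0782] 0.0783 [109 113 116]
93 [ 0.6107 -0.1757  0.0757] 0.0763 [109 112 119]
96 [ 0.6094 -0.1757  0.0762] 0.0755 [109 112 117]
99 [ 0.6081 -0.1757  0.0772] 0.077 [105 109 114]
102 [ 0.6069 -0.1757  0.074 ] 0.0746 [146 147 148]
105 [ 0.6056 -0.1757  0.0754] 0.0752 [142 146 147]
108 [ 0.6044 -0.1757  0.0729] 0.0746 [144 146 149]
111 [ 0.603  -0.1757  0.0746] 0.0742 [146 147 148]
120 [ 0.5991 -0.1757  0.075 ] 0.0741 [144 145 146]
140 [ 0.5901 -0.1757  0.074 ] 0.0744 [142 142 145]
170 [ 0.5759 -0.1758  0.0727] 0.0732 [226 228 230]
195 [ 0.5634 -0.1758  0.0724] 0.0719 [169 169 170]
205 [ 0.5581 -0.1758  0.0714] 0.0719 [233 234 235]
209 [ 0.556  -0.1758  0.0714] 0.0716 [227 229 229]
212 [ 0.555  -0.1758  0.0735] 0.0737 [115 117 118]
216 [ 0.5527 -0.1758  0.0726] 0.0741 [232 235 236]
255 [ 0.6046 -0.1643  0.0654]
258 [ 0.6046 -0.1657  0.0663]
261 [ 0.6046 -0.1672  0.0661]
264 [ 0.6046 -0.1686  0.0658]
267 [ 0.6046 -0.17    0.066 ]
270 [ 0.6044 -0.1717  0.0739]
273 [ 0.6043 -0.173   0.0754]
276 [ 0.6044 -0.1744  0.0734]
279 [ 0.6044 -0.1757  0.0729]
282 [ 0.6043 -0.1771  0.0745]
285 [ 0.6043 -0.1785  0.0738]
288 [ 0.6043 -0.1798  0.0756]
291 [ 0.6043 -0.1811  0.075 ]
294 [ 0.6043 -0.1825  0.0744]
297 [ 0.6046 -0.1843  0.0661]
300 [ 0.6045 -0.1857  0.067 ]
303 [ 0.6046 -0.1872  0.0658]
```

Call:
send_rows(moves=[[-0.04, 0, 0, 0, 0, 0], [-0.08, 0, 0, 0, 0, 0], [-0.12, 0, 0, 0, 0, 0], [-0.16, 0, 0, 0, 0, 0], [-0.16, 0, 0, 0, 0, 0]])

```text
time_s: 9.0
position: [0.4926, -0.1749, 0.0658]
tcp_rot: [[1.0, -0.003, 0.003], [-0.003, -1.0, 0.001], [0.003, -0.001, -1.0]]
force: [-0.5, 0.3, 0.5]
opening: 0.251
grasp_force: 29.8
```

Run:
```python
from lev import *
s,p,d=shot('wrist'); C=cloud('wrist',d,s); print(s['position'],s['tcp_rot'].round(3).tolist(),s['force'].round(1)); blade(s,d)
T=(C-s['position'])@s['tcp_rot']; x,y,z=np.moveaxis(T,2,0); m=(d>0)&(abs(y-.002)<.004)&(abs(z)<.03)
for a in np.arange(.0,.1,.01):
    k=m&(x>a)&(x<=a+.01)
    if k.sum()>5: print(round(a,2),k.sum(),np.median(z[k]).round(4),'world',np.median(C[k][:,2]).round(4))
x,y,z=np.moveaxis(C,2,0); 
for n,mm in(('sill',(x>.5995)&(x<.6035)&(abs(y+.1765)<.008)),('lip',(x>.610)&(x<.618)&(abs(y+.1765)<.006)),('pack',(x>.625)&(x<.65)&(abs(y+.1765)<.014)),('pack3',(x>.622)&(x<.65)&(abs(y+.239)<.014))): print(n,np.median(z[mm]).round(4),mm.sum())
```

```text
[ 0.49260289 -0.1748864   0.06576529] [[1.0, -0.003, 0.003], [-0.003, -1.0, 0.001], [0.003, -0.001, -1.0]] [-0.5  0.3  0.5]
blade tip top [ 0.1199 -0.0003 -0.0002] yaw -1.88 z root/tip nan -0.0002
0.0 286 -0.0115 world 0.0773
0.01 322 -0.009 world 0.0748
0.02 315 -0.0092 world 0.075
0.03 314 -0.007 world 0.0729
0.04 321 -0.0076 world 0.0735
0.05 328 -0.0081 world 0.0741
0.06 374 -0.0087 world 0.0747
0.07 395 -0.0092 world 0.0753
0.08 143 -0.0096 world 0.0756
0.09 114 0.0199 world 0.0462
sill 0.0663 320
lip 0.0749 607
pack nan 0
pack3 nan 0
  return _methods._mean(a, axis=axis, dtype=dtype,
  ret = ret.dtype.type(ret / rcount)
```

```bash
cat >> lev.py <<'E'
def blade(s,d):
    "tip (top edge), yaw and pitch of the blade, tool frame"
    C=cloud('wrist',d,s); T=(C-s['position'])@s['tcp_rot']; x,y,z=np.moveaxis(T,2,0)
    m=big((d>0)&(abs(y)<.02)&(x>.03)&(x<.1)&(z<.004)&(z>-.03)&(C[...,0]<.603))
    fy=np.polyfit(x[m],y[m],1); fz=np.polyfit(x[m],z[m],1); xt=np.percentile(x[m],99.5)
    tip=np.array([xt,np.polyval(fy,xt),np.polyval(fz,xt)]); yaw,pit=np.degrees(np.arctan([fy[0],-fz[0]]))
    print('tip',tip.round(4),'yaw %.2f pitch %.2f'%(yaw,pit)); return tip,yaw,pit
SILL=.0663
def goal(k,xp,B,h=.0007,pit=-1.5):
    "TCP pose: blade tip at pack x=xp, its underside h above the sill, blade pitched pit"
    tip,yaw,bp=B; R=down(YAW+yaw)@Ro.from_euler('y',pit-bp,degrees=True).as_matrix()
    return pt(k,xp,0,SILL+h+.0025)-R@tip,R
def lever(k,P0,R0,ths,lift=0):
    piv=pt(k,-.054,0,SILL)
    for t in ths:
        Q=Ro.from_rotvec(-V*np.radians(t)).as_matrix()
        plan(piv+Q@(P0-piv)+[0,0,lift-.001],Q@R0,frm=(P0,R0))
E
python3 - <<'E'
from lev import *
s,p,d=shot('wrist'); B=blade(s,d)
plan(*goal(4,-.070,B),s); plan(*goal(4,-.034,B),s)
E
```

```text
tip [ 0.0831  0.0025 -0.0097] yaw 1.23 pitch 3.17
row [0.018, -0.009, -0.003, -0.0, -0.055, -0.002] n>=0.6
row [0.161, -0.007, -0.002, -0.0, -0.055, -0.002] n>=0.8
```

Call:
send_rows(moves=[[0.018, -0.009, -0.003, 0, -0.055, -0.002], [0.018, -0.009, -0.003, 0, -0.055, -0.002], [0.018, -0.009, -0.003, 0, -0.055, -0.002]])

```text
time_s: 9.4
position: [0.4996, -0.1731, 0.0663]
tcp_rot: [[0.997, 0.002, -0.079], [0.002, -1.0, -0.0], [-0.079, 0.0, -0.997]]
force: [-0.1, 0.5, -0.6]
opening: 0.248
grasp_force: 29.8
```

Run:
```python
from lev import *
s,p,d=shot('wrist'); B=blade(s,d); X=s['position']+s['tcp_rot']@B[0]; print('tip top',X.round(4),'want z',SILL+.0032)
plan(*goal(4,-.070,B),s); plan(*goal(4,-.035,B),s)
```

```text
tip [ 0.0832  0.0025 -0.0096] yaw 1.17 pitch 3.11
tip top [ 0.5833 -0.1755  0.0693] want z 0.06949999999999999
row [-0.006, -0.001, -0.001, 0.0, -0.001, 0.001] n>=0.0
row [0.133, 0.003, -0.012, 0.0, -0.001, 0.001] n>=0.7
```

Now I'll advance slowly.

Call:
send_rows(moves=[[0.014, 0, -0.002, 0, 0, 0], [0.028, 0.001, -0.003, 0, 0, 0], [0.042, 0.001, -0.004, 0, 0, 0], [0.056, 0.001, -0.005, 0, 0, 0], [0.07, 0.002, -0.006, 0, 0, 0], [0.084, 0.002, -0.008, 0, 0, 0], [0.098, 0.002, -0.009, 0, 0, 0], [0.112, 0.002, -0.01, 0, 0, 0], [0.122, 0.002, -0.011, 0, 0, 0], [0.13, 0.002, -0.012, 0, 0, 0], [0.13, 0.002, -0.012, 0, 0, 0]])

```text
time_s: 10.55
position: [0.5317, -0.1736, 0.0667]
tcp_rot: [[0.997, 0.001, -0.081], [0.001, -1.0, -0.0], [-0.081, 0.0, -0.997]]
force: [-0.2, 0.5, -1.1]
opening: 0.248
grasp_force: 29.8
```

Run:
```python
from lev import *
s,p,d=shot('wrist'); B=blade(s,d); tip=np.array([.0832,.0025,-.0096]); X=s['position']+s['tcp_rot']@tip; q=X-pt(4,0,0,0); print('tip',q@U,q@V,X[2])
C=cloud('wrist',d,s); print('lip z',np.median(C[78:98,276:284,2]))
lever(4,s['position'],s['tcp_rot'],[5,10,15,18,21,23]); lever(4,s['position'],s['tcp_rot'],[22],.004)
```

```text
tip [ 0.0708  0.0009 -0.0102] yaw -1.53 pitch 5.50
tip -0.036330121391313794 0.0001766950511274784 0.06952630460828656
lip z 0.07535861338020304
row [0.003, 0.0, 0.027, -0.001, 0.056, 0.0] n>=0.6
row [0.008, 0.0, 0.049, -0.002, 0.111, 0.0] n>=1.2
row [0.014, 0.0, 0.072, -0.004, 0.167, 0.0] n>=1.7
row [0.019, 0.0, 0.084, -0.004, 0.2, 0.0] n>=2.1
row [0.025, 0.0, 0.097, -0.005, 0.233, 0.0] n>=2.4
row [0.029, 0.0, 0.105, -0.006, 0.255, 0.0] n>=2.7
row [0.026, 0.0, 0.085, -0.005, 0.244, 0.0] n>=2.6
```

The tip is under the lip with no contact force. Levering now.

Call:
send_rows(moves=[[0.003, 0, 0.027, 0, 0.056, 0], [0.008, 0, 0.049, 0, 0.111, 0], [0.014, 0, 0.072, 0, 0.167, 0], [0.019, 0, 0.084, 0, 0.2, 0], [0.025, 0, 0.097, 0, 0.233, 0], [0.025, 0, 0.097, 0, 0.233, 0]])

```text
time_s: 11.2
position: [0.5336, -0.1732, 0.0412]
tcp_rot: [[0.961, -0.002, 0.278], [-0.002, -1.0, 0.002], [0.278, -0.003, -0.961]]
force: [-2.3, -0.7, -2.4]
opening: 0.248
grasp_force: 29.9
```

```bash
cat > chk.py <<'E'
from lev import *
def packs(name='wrist',f=None):
    s,p,d=shot(name,f); C=cloud(name,d,s); g=p.max(2).astype(int); sat=g-p.min(2); x,y,z=np.moveaxis(C,2,0)
    for k in PK:
        o=[]
        for a,b in((-.030,-.02),(-.01,.005),(.015,.03)):
            q=C-pt(k,0,0,0); m=(d>0)&(q@U>a)&(q@U<b)&(abs(q@V)<.01)&(z>.03)&(z<.15); o.append(np.median(z[m]).round(4) if m.sum()>5 else None)
        q=C-pt(k,0,0,0); m=(d>0)&(q@U>-.045)&(q@U<-.034)&(abs(q@V)<.006)&(z>.069); print(k,'z front/mid/rear',o,'lip',np.median(z[m]).round(4) if m.sum()>5 else None)
    return s,p,d,C
E
python3 - <<'E'
from chk import *
s,*_=packs('wrist','w6.png'); print(s['force'].round(1),s['position'])
packs('top')
E
```

```text
4 z front/mid/rear [np.float64(0.0766), np.float64(0.0764), None] lip 0.0767
3 z front/mid/rear [np.float64(0.0753), np.float64(0.0756), None] lip 0.0753
2 z front/mid/rear [np.float64(0.0754), np.float64(0.0756), None] lip 0.0753
1 z front/mid/rear [None, None, None] lip None
[-2.3 -0.7 -2.4] [ 0.53361882 -0.17318774  0.04122753]
4 z front/mid/rear [np.float64(0.0756), np.float64(0.0756), np.float64(0.0748)] lip 0.0752
3 z front/mid/rear [np.float64(0.0744), np.float64(0.0749), np.float64(0.075)] lip 0.0746
2 z front/mid/rear [np.float64(0.0747), np.float64(0.075), np.float64(0.0749)] lip 0.0744
1 z front/mid/rear [np.float64(0.0743), np.float64(0.0757), np.float64(0.0758)] lip 0.0744
```

View pics/w6.png

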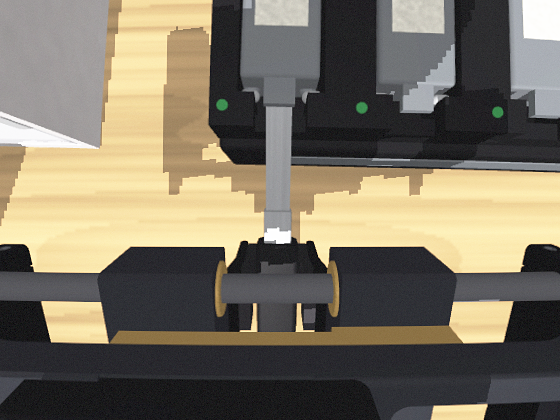

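Run:
```python
from lev import *
s,p,d=shot('wrist'); C=cloud('wrist',d,s)
for r in (106,115,125,140,155,170,185,200,208,212,240,245,260,320,326): print(r,np.median(C[r-1:r+2,276:281],(0,1)).round(4))
print(np.degrees(np.arcsin(s['tcp_rot'][2,0])))
```

```text
106 [ 0.6076 -0.1748  0.0757]
115 [ 0.6051 -0.1748  0.0711]
125 [ 0.6009 -0.1748  0.0697]
140 [ 0.5943 -0.1748  0.0675]
155 [ 0.5875 -0.1748  0.0654]
170 [ 0.5807 -0.1748  0.0628]
185 [ 0.5735 -0.1748  0.0607]
200 [ 0.5663 -0.1749  0.058 ]
208 [ 0.5623 -0.1749  0.0566]
212 [ 0.5603 -0.1749  0.0581]
240 [ 0.546  -0.1749  0.0537]
245 [ 0.5435 -0.1749  0.0541]
260 [ 0.5358 -0.1749  0.0541]
320 [ 0.5009 -0.175   0.0418]
326 [ 0.4972 -0.175   0.0406]
16.114712954530102
```

Call:
send_rows(moves=[[0.012, 0, 0, 0, 0, 0], [0.024, 0, 0, 0, 0, 0], [0.026, 0, -0.008, 0, 0.01, 0], [0.028, 0, -0.016, 0, 0.02, 0], [0.028, 0, -0.016, 0, 0.02, 0]])

```text
time_s: 11.85
position: [0.5423, -0.1738, 0.0485]
tcp_rot: [[0.95, 0.001, 0.312], [0.001, -1.0, -0.001], [0.312, 0.001, -0.95]]
force: [0.2, 0.0, -1.4]
opening: 0.246
grasp_force: 29.9
```

Run:
```python
from chk import *
s,p,d,C=packs('wrist'); print(s['force'].round(1),s['position'],np.degrees(np.arcsin(s['tcp_rot'][2,0])))
T=np.median(C[:,276:281],1)
for r in (100,115,125,140,170,200,225): print(r,T[r].round(4))
```

```text
4 z front/mid/rear [np.float64(0.0854), np.float64(0.0818), np.float64(0.0782)] lip 0.0872
3 z front/mid/rear [np.float64(0.0753), np.float64(0.0756), np.float64(0.0756)] lip 0.0753
2 z front/mid/rear [np.float64(0.0753), np.float64(0.0756), np.float64(0.0755)] lip 0.0754
1 z front/mid/rear [None, None, None] lip None
[ 0.2  0.  -1.4] [ 0.54231039 -0.17380351  0.04849618] 18.17742414014663
100 [ 0.6162 -0.1754  0.0869]
115 [ 0.6097 -0.1754  0.0861]
125 [ 0.6075 -0.1754  0.0789]
140 [ 0.601  -0.1755  0.0768]
170 [ 0.5877 -0.1755  0.0716]
200 [ 0.5736 -0.1755  0.0659]
225 [ 0.5611 -0.1756  0.064 ]
```

Pack4 has snapped up (front end about 10 mm higher). I'll back out and re-level.

Call:
send_rows(moves=[[-0.005, 0, 0.012, 0, 0, 0], [-0.005, 0, 0.012, 0, 0, 0], [-0.06, 0, -0.008, 0, 0, 0], [-0.12, 0, -0.03, 0, 0, 0], [-0.18, 0, -0.06, 0, 0, 0], [-0.2, 0, -0.1, 0, 0, 0], [-0.2, 0, -0.1, 0, -0.08, 0], [-0.2, 0, -0.1, 0, -0.16, 0], [-0.2, 0, -0.1, 0, -0.24, 0], [-0.2, 0, -0.1, 0, -0.25, 0], [-0.2, 0, -0.1, 0, -0.25, 0]])

```text
time_s: 13.0
position: [0.4895, -0.1762, 0.0577]
tcp_rot: [[0.997, 0.001, -0.075], [0.0, -1.0, -0.007], [-0.075, 0.007, -0.997]]
force: [0.2, 0.2, -1.9]
opening: 0.243
grasp_force: 29.9
```

Run:
```python
from chk import *
s,p,d,C=packs('wrist'); print(s['position'],np.degrees(np.arcsin(s['tcp_rot'][2,0]))); B=blade(s,d)
plan(*goal(3,-.072,B),s)
```

```text
4 z front/mid/rear [None, None, None] lip None
3 z front/mid/rear [None, None, None] lip 0.0753
2 z front/mid/rear [None, None, None] lip None
1 z front/mid/rear [None, None, None] lip None
[ 0.48947703 -0.17622144  0.05765156] -4.306973607764631
tip [ 0.0832  0.0018 -0.0093] yaw 0.36 pitch 2.90
row [0.018, 0.233, -0.036, 0.005, -0.001, 0.009] n>=1.2
```

Call:
send_rows(moves=[[0.0, 0.08, -0.036, 0, 0, 0], [0.01, 0.18, -0.036, 0.005, 0, 0.009], [0.018, 0.233, -0.036, 0.005, 0, 0.009], [0.018, 0.233, -0.036, 0.005, 0, 0.009], [0.018, 0.233, -0.036, 0.005, 0, 0.009]])

```text
time_s: 13.55
position: [0.4902, -0.2313, 0.0645]
tcp_rot: [[0.997, -0.015, -0.078], [-0.014, -1.0, 0.009], [-0.078, -0.008, -0.997]]
force: [-0.6, 0.3, -1.0]
opening: 0.247
grasp_force: 29.9
```

```bash
cat > pre.py <<'E'
import sys
from chk import *
k=int(sys.argv[1]); s,p,d=shot('wrist'); B=blade(s,d); X=s['position']+s['tcp_rot']@B[0]; q=X-pt(k,0,0,0)
print('tip in pack',(q@U).round(4),(q@V).round(4),'z',X[2].round(4),'want',SILL+.0032)
C=cloud('wrist',d,s); q=C-pt(k,0,0,0); a,b,z=q@U,q@V,C[...,2]
m=(abs(b)<.005)&(a>-.044)&(a<-.036)&(z>.069); print('lip z',np.median(z[m]).round(4),m.sum())
m=(abs(abs(b)-.009)<.002)&(a>-.053)&(a<-.047)&(z>.05); print('sill z',np.median(z[m]).round(4),m.sum())
g=p.max(2).astype(int); m=(g>80)&(z>.07)&(z<.08)&(a>-.05)&(a<-.036)&(abs(b)<.014); print('lip y centre',(b[m].min()+b[m].max())/2,'front',np.percentile(a[m],1))
plan(*goal(k,-.072,B),s); plan(*goal(k,-.034,B),s)
E
python3 pre.py 3
```

```text
tip [ 0.0832  0.0018 -0.0093] yaw 0.32 pitch 2.86
tip in pack -0.0766 0.0031 z 0.0672 want 0.06949999999999999
lip z 0.0753 365
sill z 0.0662 285
lip y centre 0.0024434132066528877 front -0.04520428465769643
row [0.018, 0.012, -0.01, -0.005, 0.001, 0.001] n>=0.1
row [0.169, 0.013, -0.022, -0.005, 0.001, 0.001] n>=0.9
```

Call:
send_rows(moves=[[0.018, 0.01, -0.01, -0.005, 0, 0], [0.018, 0.01, -0.01, -0.005, 0, 0], [0.018, 0.01, -0.01, -0.005, 0, 0], [0.034, 0.01, -0.011, -0.005, 0, 0], [0.05, 0.01, -0.012, -0.005, 0, 0], [0.066, 0.01, -0.014, -0.005, 0, 0], [0.082, 0.01, -0.015, -0.005, 0, 0], [0.098, 0.01, -0.016, -0.005, 0, 0], [0.114, 0.01, -0.017, -0.005, 0, 0], [0.13, 0.01, -0.019, -0.005, 0, 0], [0.146, 0.01, -0.02, -0.005, 0, 0], [0.16, 0.01, -0.021, -0.005, 0, 0]])

```text
time_s: 14.8
position: [0.5317, -0.235, 0.0668]
tcp_rot: [[0.997, -0.013, -0.077], [-0.013, -1.0, 0.0], [-0.077, 0.001, -0.997]]
force: [-0.0, -0.7, -1.0]
opening: 0.251
grasp_force: 29.9
```

```bash
cat > ins.py <<'E'
import sys
from chk import *
k=int(sys.argv[1]); s,p,d=shot('wrist'); tip=np.array([.0832,.0018,-.0093]); X=s['position']+s['tcp_rot']@tip; q=X-pt(k,0,0,0)
print('tip in pack',(q@U).round(4),(q@V).round(4),'z',X[2].round(4),s['force'].round(1))
C=cloud('wrist',d,s); q=C-pt(k,0,0,0); a,b,z=q@U,q@V,C[...,2]
for e in(-.09,-.08,-.07,-.06,-.05,-.043,-.039,-.035):
    m=(abs(b)<.004)&(abs(a-e)<.002)&(z>.04); print(e,np.median(z[m]).round(4),m.sum())
lever(k,s['position'],s['tcp_rot'],[5,10,15,20]); lever(k,s['position'],s['tcp_rot'],[23],.004);lever(k,s['position'],s['tcp_rot'],[23],.008)
E
python3 ins.py 3
```

```text
tip in pack -0.035 0.0004 z 0.0697 [-0.  -0.7 -1. ]
-0.09 0.0739 188
-0.08 0.149 660
-0.07 0.0706 133
-0.06 0.0703 138
-0.05 0.0701 144
-0.043 0.0752 163
-0.039 0.0752 186
-0.035 0.2221 1066
row [0.003, -0.0, 0.026, -0.0, 0.056, 0.0] n>=0.6
row [0.007, -0.0, 0.049, -0.001, 0.111, 0.0] n>=1.2
row [0.014, -0.0, 0.07, -0.001, 0.167, 0.0] n>=1.7
row [0.022, 0.0, 0.091, -0.002, 0.222, 0.0] n>=2.3
row [0.027, 0.0, 0.088, -0.002, 0.256, 0.0] n>=2.7
row [0.025, 0.0, 0.072, -0.002, 0.256, 0.0] n>=2.7
```

Call:
send_rows(moves=[[0.005, 0, 0.026, 0, 0.056, 0], [0.012, 0, 0.049, 0, 0.111, 0], [0.02, 0, 0.07, 0, 0.167, 0], [0.03, 0, 0.091, 0, 0.222, 0], [0.04, 0, 0.09, 0, 0.24, 0], [0.045, 0, 0.088, 0, 0.25, 0], [0.045, 0, 0.08, 0, 0.256, 0], [0.045, 0, 0.072, 0, 0.256, 0], [0.045, 0, 0.072, 0, 0.256, 0]])

```text
time_s: 15.75
position: [0.5416, -0.2353, 0.0485]
tcp_rot: [[0.947, -0.013, 0.32], [-0.012, -1.0, -0.006], [0.32, 0.002, -0.947]]
force: [-0.1, 0.1, -1.4]
opening: 0.245
grasp_force: 30.0
```

Run:
```python
from chk import *
s,p,d,C=packs('wrist'); print(s['force'].round(1),s['position'],np.degrees(np.arcsin(s['tcp_rot'][2,0])))
```

```text
4 z front/mid/rear [np.float64(0.0826), np.float64(0.08), np.float64(0.0773)] lip 0.0842
3 z front/mid/rear [np.float64(0.0859), np.float64(0.0822), np.float64(0.0785)] lip 0.0875
2 z front/mid/rear [np.float64(0.0753), np.float64(0.0755), np.float64(0.0755)] lip 0.0753
1 z front/mid/rear [np.float64(0.0754), np.float64(0.0756), np.float64(0.0756)] lip 0.0753
[-0.1  0.1 -1.4] [ 0.54161259 -0.23532775  0.04851061] 18.659237513684293
```

Pack3 is up, and pack4 is held by its catch (+7 mm). On to pack2.

Call:
send_rows(moves=[[-0.005, 0, 0.012, 0, 0, 0], [-0.005, 0, 0.012, 0, 0, 0], [-0.06, 0, -0.008, 0, 0, 0], [-0.12, 0, -0.03, 0, 0, 0], [-0.18, 0, -0.06, 0, 0, 0], [-0.2, 0, -0.1, 0, 0, 0], [-0.2, 0, -0.1, 0, -0.08, 0], [-0.2, 0.05, -0.12, 0, -0.16, 0], [-0.2, 0.12, -0.13, 0, -0.24, 0], [-0.19, 0.19, -0.13, 0, -0.255, 0], [-0.19, 0.245, -0.13, 0, -0.255, 0], [-0.19, 0.245, -0.13, 0, -0.255, 0]])

```text
time_s: 17.0
position: [0.4861, -0.2971, 0.0638]
tcp_rot: [[0.997, -0.014, -0.071], [-0.014, -1.0, -0.001], [-0.071, 0.002, -0.997]]
force: [-0.9, 0.1, -0.6]
opening: 0.248
grasp_force: 30.0
```

Call:
send_rows(moves=[[0, 0, 0, 0, 0, 0], [0, 0, 0, 0, 0, 0]])

```text
time_s: 17.2
position: [0.4827, -0.2937, 0.0631]
tcp_rot: [[0.997, -0.014, -0.077], [-0.014, -1.0, 0.003], [-0.077, -0.002, -0.997]]
force: [-0.0, -0.2, -0.9]
opening: 0.248
grasp_force: 30.0
```

```bash
python3 pre.py 2
```

```text
tip [ 0.0832  0.0016 -0.0092] yaw 0.54 pitch 2.93
tip in pack -0.0828 0.0027 z 0.0659 want 0.06949999999999999
lip z nan 0
sill z 0.0662 305
  return _methods._mean(a, axis=axis, dtype=dtype,
  ret = ret.dtype.type(ret / rcount)
Traceback (most recent call last):
  File "pre.py", line 8, in <module>
    g=p.max(2).astype(int); m=(g>80)&(z>.07)&(z<.08)&(a>-.05)&(a<-.036)&(abs(b)<.014); print('lip y centre',(b[m].min()+b[m].max())/2,'front',np.percentile(a[m],1))
                                                                                                             ~~~~~~~~^^
ValueError: zero-size array to reduction operation minimum which has no identity
```

```bash
sed -i '/^m=(abs(b)/d;/^g=p/d' pre.py; python3 pre.py 2
```

```text
tip [ 0.0832  0.0016 -0.0092] yaw 0.60 pitch 2.87
tip in pack -0.0825 0.0025 z 0.066 want 0.06949999999999999
sill z 0.0663 300
row [0.041, 0.011, -0.017, -0.001, 0.001, -0.002] n>=0.2
row [0.192, 0.012, -0.029, -0.001, 0.001, -0.002] n>=1.0
```

Call:
send_rows(moves=[[0.02, 0.01, -0.015, 0, 0, 0], [0.041, 0.01, -0.017, 0, 0, 0], [0.041, 0.01, -0.017, 0, 0, 0], [0.057, 0.01, -0.018, 0, 0, 0], [0.073, 0.01, -0.019, 0, 0, 0], [0.089, 0.01, -0.021, 0, 0, 0], [0.105, 0.01, -0.022, 0, 0, 0], [0.121, 0.01, -0.023, 0, 0, 0], [0.137, 0.01, -0.024, 0, 0, 0], [0.153, 0.01, -0.026, 0, 0, 0], [0.169, 0.01, -0.027, 0, 0, 0], [0.184, 0.01, -0.028, 0, 0, 0]])

```text
time_s: 18.5
position: [0.5317, -0.2987, 0.0672]
tcp_rot: [[0.997, -0.013, -0.075], [-0.013, -1.0, -0.0], [-0.075, 0.001, -0.997]]
force: [0.5, 0.2, -0.7]
opening: 0.249
grasp_force: 30.0
```

```bash
python3 ins.py 2
```

```text
tip in pack -0.0337 -0.0013 z 0.0702 [ 0.5  0.2 -0.7]
-0.09 0.0741 118
-0.08 0.1505 931
-0.07 0.0709 131
-0.06 0.0707 141
-0.05 0.0705 143
-0.043 0.0752 157
-0.039 0.0753 180
-0.035 0.0752 162
row [0.003, -0.0, 0.026, -0.0, 0.056, 0.0] n>=0.6
row [0.007, -0.0, 0.048, -0.001, 0.111, 0.0] n>=1.2
row [0.013, -0.0, 0.069, -0.001, 0.167, 0.0] n>=1.7
row [0.021, 0.0, 0.09, -0.002, 0.222, 0.0] n>=2.3
row [0.025, 0.0, 0.086, -0.002, 0.256, 0.0] n>=2.7
row [0.024, 0.0, 0.07, -0.002, 0.256, 0.0] n>=2.7
```

Call:
send_rows(moves=[[0.005, 0, 0.026, 0, 0.056, 0], [0.012, 0, 0.049, 0, 0.111, 0], [0.02, 0, 0.07, 0, 0.167, 0], [0.028, 0, 0.091, 0, 0.222, 0], [0.036, 0, 0.09, 0, 0.24, 0], [0.04, 0, 0.088, 0, 0.25, 0], [0.04, 0, 0.08, 0, 0.256, 0], [0.04, 0, 0.072, 0, 0.256, 0], [0.04, 0, 0.072, 0, 0.256, 0]])

```text
time_s: 19.45
position: [0.5404, -0.2991, 0.0491]
tcp_rot: [[0.947, -0.013, 0.321], [-0.012, -1.0, -0.006], [0.321, 0.002, -0.947]]
force: [-0.7, -0.1, -2.1]
opening: 0.248
grasp_force: 30.0
```

Run:
```python
from chk import *
s,p,d,C=packs('wrist'); print(s['force'].round(1),s['position'],np.degrees(np.arcsin(s['tcp_rot'][2,0])))
```

```text
4 z front/mid/rear [np.float64(0.0825), np.float64(0.0799), np.float64(0.0771)] lip 0.0842
3 z front/mid/rear [np.float64(0.0823), np.float64(0.0798), np.float64(0.0772)] lip 0.0838
2 z front/mid/rear [np.float64(0.0867), np.float64(0.0826), np.float64(0.0785)] lip 0.0884
1 z front/mid/rear [np.float64(0.0752), np.float64(0.0756), np.float64(0.0755)] lip 0.0753
[-0.7 -0.1 -2.1] [ 0.54042452 -0.2991495   0.04906792] 18.751389934498494
```

Call:
send_rows(moves=[[-0.005, 0, 0.012, 0, 0, 0], [-0.005, 0, 0.012, 0, 0, 0], [-0.06, 0, -0.008, 0, 0, 0], [-0.12, 0, -0.03, 0, 0, 0], [-0.18, 0, -0.06, 0, 0, 0], [-0.18, 0, -0.1, 0, 0, 0], [-0.18, 0, -0.1, 0, -0.08, 0], [-0.18, 0.05, -0.12, 0, -0.16, 0], [-0.18, 0.12, -0.13, 0, -0.24, 0], [-0.17, 0.19, -0.14, 0, -0.255, 0], [-0.17, 0.245, -0.14, 0, -0.255, 0], [-0.17, 0.245, -0.14, 0, -0.255, 0]])

```text
time_s: 20.7
position: [0.4884, -0.3611, 0.0683]
tcp_rot: [[0.997, -0.014, -0.071], [-0.014, -1.0, -0.002], [-0.071, 0.003, -0.997]]
force: [0.9, -0.0, -0.4]
opening: 0.246
grasp_force: 30.0
```

Call:
send_rows(moves=[[0, 0, 0, 0, 0, 0], [0, 0, 0, 0, 0, 0]])

```text
time_s: 20.9
position: [0.486, -0.3579, 0.0676]
tcp_rot: [[0.997, -0.014, -0.075], [-0.014, -1.0, 0.003], [-0.076, -0.002, -0.997]]
force: [-1.1, 0.8, -0.9]
opening: 0.247
grasp_force: 30.0
```

```bash
python3 pre.py 1
```

```text
tip [ 0.0832  0.0016 -0.0094] yaw 0.55 pitch 2.96
tip in pack -0.0782 0.0007 z 0.0706 want 0.06949999999999999
sill z 0.0663 271
row [0.025, 0.004, 0.002, -0.001, -0.001, -0.002] n>=0.1
row [0.177, 0.005, -0.01, -0.001, -0.001, -0.002] n>=0.9
```

Call:
send_rows(moves=[[0.01, 0.004, 0.002, 0, 0, 0], [0.025, 0.004, 0.002, 0, 0, 0], [0.025, 0.004, 0.002, 0, 0, 0], [0.041, 0.004, 0.001, 0, 0, 0], [0.057, 0.004, 0, 0, 0, 0], [0.073, 0.004, -0.002, 0, 0, 0], [0.089, 0.004, -0.003, 0, 0, 0], [0.105, 0.004, -0.004, 0, 0, 0], [0.121, 0.004, -0.005, 0, 0, 0], [0.137, 0.004, -0.007, 0, 0, 0], [0.153, 0.004, -0.008, 0, 0, 0], [0.168, 0.004, -0.009, 0, 0, 0]])

```text
time_s: 22.15
position: [0.5301, -0.361, 0.0672]
tcp_rot: [[0.997, -0.013, -0.074], [-0.013, -1.0, -0.0], [-0.074, 0.001, -0.997]]
force: [0.3, -0.2, -1.4]
opening: 0.251
grasp_force: 30.0
```

```bash
python3 ins.py 1
```

```text
tip in pack -0.0341 -0.0016 z 0.0704 [ 0.3 -0.2 -1.4]
-0.09 0.0744 125
-0.08 0.1499 765
-0.07 0.0712 131
-0.06 0.0711 143
-0.05 0.0709 150
-0.043 0.0752 160
-0.039 0.0752 175
-0.035 0.2228 1104
row [0.003, -0.0, 0.026, -0.0, 0.056, 0.0] n>=0.6
row [0.007, -0.0, 0.048, -0.001, 0.111, 0.0] n>=1.2
row [0.013, -0.0, 0.069, -0.001, 0.167, 0.0] n>=1.7
row [0.021, 0.0, 0.09, -0.002, 0.222, 0.0] n>=2.3
row [0.025, 0.0, 0.086, -0.002, 0.256, 0.0] n>=2.7
row [0.024, 0.0, 0.07, -0.002, 0.256, 0.0] n>=2.7
```

Call:
send_rows(moves=[[0.005, 0, 0.026, 0, 0.056, 0], [0.012, 0, 0.049, 0, 0.111, 0], [0.02, 0, 0.07, 0, 0.167, 0], [0.028, 0, 0.091, 0, 0.222, 0], [0.036, 0, 0.09, 0, 0.24, 0], [0.04, 0, 0.088, 0, 0.25, 0], [0.04, 0, 0.08, 0, 0.256, 0], [0.04, 0, 0.072, 0, 0.256, 0], [0.04, 0, 0.072, 0, 0.256, 0]])

```text
time_s: 23.1
position: [0.5387, -0.3614, 0.0491]
tcp_rot: [[0.946, -0.013, 0.323], [-0.012, -1.0, -0.006], [0.323, 0.002, -0.946]]
force: [-0.4, 0.6, -0.9]
opening: 0.248
grasp_force: 30.0
```

Run:
```python
from chk import *
s,p,d,C=packs('wrist'); print(s['force'].round(1),s['position'],np.degrees(np.arcsin(s['tcp_rot'][2,0])))
```

```text
4 z front/mid/rear [None, None, None] lip None
3 z front/mid/rear [np.float64(0.0822), np.float64(0.0797), np.float64(0.077)] lip 0.0838
2 z front/mid/rear [np.float64(0.0824), np.float64(0.0798), np.float64(0.0772)] lip 0.084
1 z front/mid/rear [np.float64(0.0867), np.float64(0.0827), np.float64(0.0787)] lip 0.0886
[-0.4  0.6 -0.9] [ 0.53874824 -0.36137923  0.04913011] 18.83484235430631
```

All four packs are up. Now back out and take the tool back to the tray.

Call:
send_rows(moves=[[-0.005, 0, 0.012, 0, 0, 0], [-0.005, 0, 0.012, 0, 0, 0], [-0.06, 0, -0.008, 0, 0, 0], [-0.12, 0, -0.03, 0, 0, 0], [-0.18, 0, -0.06, 0, 0, 0], [-0.3, 0, -0.15, 0, 0, 0], [-0.36, 0, -0.32, 0, -0.08, 0], [-0.42, 0, -0.48, 0, -0.16, 0], [-0.42, 0, -0.58, 0, -0.23, 0], [-0.42, 0, -0.6, 0, -0.23, 0], [-0.42, 0, -0.6, 0, -0.23, 0]])

```text
time_s: 24.25
position: [0.3921, -0.3595, 0.1579]
tcp_rot: [[1.0, -0.012, -0.029], [-0.012, -1.0, -0.003], [-0.029, 0.004, -1.0]]
force: [0.6, 0.2, -0.9]
opening: 0.248
grasp_force: 30.0
```

Run:
```python
from lev import *
s=readout.read_state(); print(s['position'],s['tcp_rot'].round(3).tolist())
# tray from saved first top picture: floor level pixels, and wrist w1
f=np.load('w1.npz'); S=dict(position=f['pos'],tcp_rot=f['rot']); C=cloud('wrist',f['d'],S); p=f['p'].astype(int); sat=p.max(2)-p.min(2)
m=big((sat<25)&(p.max(2)>120)&(C[...,2]<.02)&(C[...,2]>-.01)&(C[...,1]>.2)&(C[...,0]<.6)); print(rect(C[m]),m.sum())
h=Ro.from_euler('y',-2.9,degrees=True).as_matrix()
plan([.43,-.1,.2],down(0),s); plan([.43,.15,.2],down(10),s)
```

```text
[ 0.39209831 -0.35948072  0.15788232] [[1.0, -0.012, -0.029], [-0.012, -1.0, -0.003], [-0.029, 0.004, -1.0]]
(array([422.9, 379.6]), array([232.3, 112.2]), 22.88) 15162
row [0.134, -1.039, -0.176, 0.002, 0.019, -0.008] n>=5.3
row [0.122, -2.039, -0.179, 0.001, 0.019, -0.119] n>=10.3
```

Call:
send_rows(moves=[[0.05, -0.15, -0.05, 0, 0, 0], [0.12, -0.35, -0.15, 0, 0, 0], [0.13, -0.55, -0.18, 0, 0, 0], [0.13, -0.75, -0.18, 0, 0, 0], [0.13, -0.95, -0.18, 0, 0, 0], [0.13, -1, -0.18, 0, 0, 0]])

```text
time_s: 24.85
position: [0.4249, -0.1042, 0.1983]
tcp_rot: [[0.999, -0.011, -0.038], [-0.011, -1.0, 0.005], [-0.038, -0.005, -0.999]]
force: [1.2, 0.6, -1.1]
opening: 0.245
grasp_force: 30.0
```

Call:
send_rows(moves=[[0, -0.18, 0, 0, 0, -0.05], [0, -0.38, 0, 0, 0, -0.12], [0, -0.58, 0, 0, 0, -0.19], [0, -0.78, 0, 0, 0, -0.24], [0, -0.97, 0, 0, 0, -0.27], [0, -1, 0, 0, 0, -0.27], [0, -1, 0, 0, 0, -0.27]])

```text
time_s: 25.55
position: [0.4297, 0.1418, 0.1985]
tcp_rot: [[0.915, 0.402, -0.036], [0.402, -0.916, -0.0], [-0.033, -0.015, -0.999]]
force: [1.0, 0.1, -1.4]
opening: 0.247
grasp_force: 30.0
```

Run:
```python
from lev import *
s=readout.read_state(); print(s['position'])
R=down(23)@Ro.from_euler('y',-2.9,degrees=True).as_matrix()
plan([.432,.386,.08],R,s); plan([.432,.386,.008],R,s)
```

```text
[0.42973458 0.14179275 0.19849769]
row [0.417, -0.884, 0.473, -0.009, -0.011, 0.008] n>=5.4
row [0.427, -0.88, 0.761, -0.009, -0.011, 0.008] n>=6.2
```

Call:
send_rows(moves=[[0.06, -0.15, 0, 0, 0, 0], [0.15, -0.33, 0.05, -0.009, 0, 0], [0.24, -0.52, 0.1, -0.009, -0.011, 0.008], [0.33, -0.7, 0.2, -0.009, -0.011, 0.008], [0.417, -0.884, 0.35, -0.009, -0.011, 0.008], [0.417, -0.884, 0.473, -0.009, -0.011, 0.008], [0.417, -0.884, 0.473, -0.009, -0.011, 0.008], [0.417, -0.884, 0.473, -0.009, -0.011, 0.008]])

```text
time_s: 26.35
position: [0.434, 0.3823, 0.0794]
tcp_rot: [[0.921, 0.387, -0.048], [0.386, -0.922, -0.023], [-0.054, 0.003, -0.999]]
force: [-0.4, -1.0, 0.7]
opening: 0.251
grasp_force: 30.0
```

Run:
```python
from lev import *
s,p,d=shot('wrist','w7.png'); print(s['position']); B=blade(s,d)
R=down(23)@Ro.from_euler('y',-2.9,degrees=True).as_matrix()
plan([.432,.386,.0085],R,s)
```

```text
[0.43395196 0.38226947 0.07941447]
tip [ 0.0827  0.0015 -0.0094] yaw 0.52 pitch 3.06
row [0.014, -0.018, 0.283, 0.002, 0.002, -0.003] n>=1.4
```

View pics/w7.png

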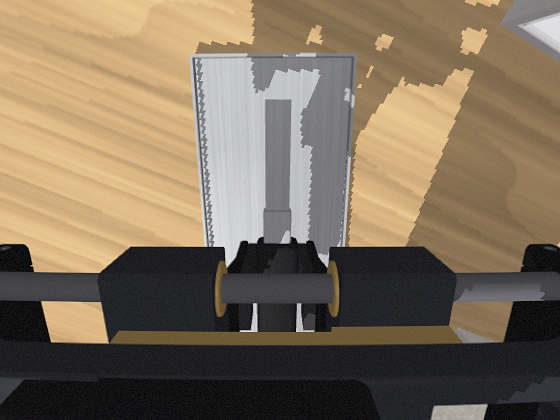

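The blade is lined up with the tray and centred in it (tip at pixel (278,100)). I'll lower it and release.

Call:
send_rows(moves=[[0.014, -0.018, 0.12, 0, 0, 0], [0.014, -0.018, 0.22, 0, 0, 0], [0.014, -0.018, 0.27, 0, 0, 0], [0.014, -0.018, 0.283, 0, 0, 0], [0.014, -0.018, 0.283, 0, 0, 0]])

```text
time_s: 26.9
position: [0.4342, 0.3884, 0.0121]
tcp_rot: [[0.921, 0.387, -0.042], [0.386, -0.922, -0.019], [-0.046, 0.002, -0.999]]
force: [0.2, 0.2, -0.5]
opening: 0.243
grasp_force: 30.0
```

Call:
send_rows(moves=[[0, 0, 0, 0, 0, 0], [0, 0, 0, 0, 0, 0], [0, 0, 0, 0, 0, 0], [0, 0, 0, 0, 0, 0], [0, 0, 0, 0, 0, 0]], grip=0.6)

```text
time_s: 27.4
position: [0.4332, 0.3889, 0.0109]
tcp_rot: [[0.921, 0.388, -0.043], [0.388, -0.922, -0.02], [-0.047, 0.002, -0.999]]
force: [0.4, -1.2, -0.1]
opening: 0.577
grasp_force: 0.0
```

Call:
send_rows(moves=[[0, 0, -0.1, 0, 0, 0], [0, 0, -0.3, 0, 0, 0], [0, 0, -0.5, 0, 0, 0], [0, 0, -0.7, 0, 0, 0], [0, 0, -0.85, 0, 0.03, 0], [0, 0, -0.96, 0, 0.03, 0], [0, 0, -0.96, 0, 0.03, 0]])

```text
time_s: 28.1
position: [0.4457, 0.3952, 0.2555]
tcp_rot: [[0.921, 0.388, 0.009], [0.388, -0.921, 0.003], [0.01, 0.0, -1.0]]
force: [0.8, 0.2, -0.4]
opening: 0.602
grasp_force: 0.0
```

```bash
cat > bar.py <<'E'
from h import *
UR=np.array([np.cos(np.radians(-2.25)),np.sin(np.radians(-2.25)),0]); VR=np.array([-UR[1],UR[0],0]); RC=np.array([.695,.119,0])
def rk(C): q=C-RC; return q@UR,q@VR,C[...,2]
E
python3 - <<'E'
from bar import *
s=readout.read_state(); print(s['position'])
s2,p,d=shot('top'); C=cloud('top',d); m=(p.max(2)<60)&(C[...,2]<.04)&(C[...,0]>.33)&(C[...,0]<.55)&(C[...,1]>.28)&(C[...,1]<.48); print('handle',rect(C[big(m)]),np.median(C[big(m)][:,2]))
a,b,z=rk(C); m=(d>0)&(a<-.095)&(a>-.16)&(z>.17)&(z<.215)&(abs(b)<.2); k,l,st,_=cv2.connectedComponentsWithStats(m.astype(np.uint8))
for i in range(1,k):
    if st[i,4]>15: print('bar',C[l==i].mean(0).round(4),rect(C[l==i]),st[i,4])
plan([.47,.122,.26],down(-2.2),s)
E
```

```text
[0.44567466 0.39524912 0.25546084]
handle (array([395.5, 370.6]), array([104.2,  20.9]), 22.77) 0.016432612688686232
bar [0.581  0.2346 0.1925] (array([587.3, 235.5]), array([90. , 32.4]), 88.8) 190
bar [0.5769 0.1247 0.1926] (array([583.8, 125. ]), array([88.2, 32.8]), 87.79) 188
bar [0.5726 0.0139 0.1927] (array([579.1,  13.1]), array([87.7, 32. ]), 87.94) 185
row [-0.335, 1.045, -0.021, -0.001, -0.006, 0.278] n>=5.5
```

Run:
```python
from bar import *
s=readout.read_state(); plan([.48,.20,.27],down(55),s); plan([.573,.1247,.26],down(87.8),s)
```

```text
row [-0.17, 0.772, -0.069, 0.002, -0.002, -0.357] n>=4.0
row [0.055, 1.194, -0.027, 0.002, -0.002, -0.722] n>=7.6
```

Call:
send_rows(moves=[[-0.05, 0.2, -0.06, 0, 0, -0.09], [-0.1, 0.4, -0.06, 0, 0, -0.18], [-0.13, 0.58, -0.06, 0, 0, -0.27], [-0.1, 0.75, -0.06, 0, 0, -0.36], [-0.05, 0.88, -0.05, 0, 0, -0.45], [0.02, 0.96, -0.04, 0, 0, -0.54], [0.055, 1, -0.03, 0, 0, -0.63], [0.055, 1, -0.03, 0, 0, -0.722], [0.055, 1, -0.03, 0, 0, -0.722], [0.055, 1, -0.03, 0, 0, -0.722]], grip=0.33)

```text
time_s: 29.15
position: [0.5522, 0.1686, 0.2567]
tcp_rot: [[0.041, 0.999, -0.003], [0.999, -0.041, -0.002], [-0.003, -0.003, -1.0]]
force: [0.6, 0.6, 0.3]
opening: 0.331
grasp_force: 0.0
```

Run:
```python
from bar import *
s,p,d=shot('wrist','w8.png'); C=cloud('wrist',d,s); a,b,z=rk(C); print(s['position'])
m=(d>0)&(z>.165)&(z<.205)&(a<-.09)&(a>-.17)&(abs(b)<.06); print(rect(C[m]),np.percentile(z[m],[5,50,95]).round(4),m.sum())
for e in np.arange(-.045,.05,.01):
    k=m&(abs(b-e)<.004)
    if k.sum()>5: print(e.round(3),'x',np.percentile(C[k][:,0],[1,99]).round(4),'z',np.percentile(z[k],95).round(4))
plan([.573,.1247,.25],down(87.8),s)
```

```text
[0.55215321 0.16856409 0.25673449]
(array([587.7, 122.8]), array([89.4, 34.3]), 87.71) [0.1901 0.1931 0.1951] 796
-0.045 x [0.5694 0.5756] z 0.1951
-0.035 x [0.5692 0.5748] z 0.1952
-0.025 x [0.5695 0.5742] z 0.195
0.025 x [0.572 0.605] z 0.1944
0.035 x [0.5721 0.6059] z 0.195
0.045 x [0.5731 0.582 ] z 0.1947
row [-0.172, 0.091, 0.027, -0.002, 0.002, -0.002] n>=1.0
```

View pics/w8.png

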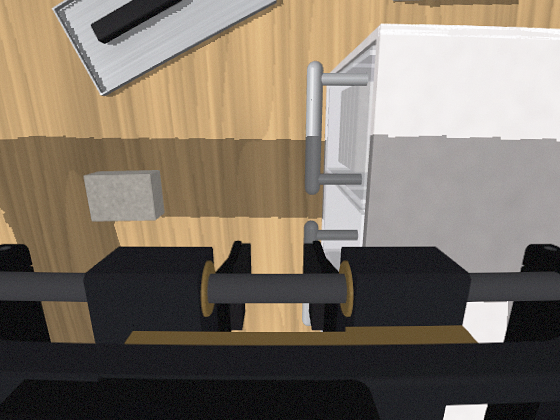

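The picture shows the middle bar (lower handle end at pixel (310,230)) lying partly under the right finger. I'll shift and go down onto it.

Run:
```python
from bar import *
s=readout.read_state(); plan([.5755,.1237,.25],down(87.8),s); plan([.5755,.1237,.176],down(87.8),s)
```

```text
row [-0.176, 0.1, 0.029, -0.002, 0.002, -0.001] n>=1.0
row [-0.176, 0.101, 0.325, -0.002, 0.002, -0.001] n>=1.9
```

Call:
send_rows(moves=[[-0.1, 0.06, 0.02, 0, 0, 0], [-0.176, 0.1, 0.03, 0, 0, 0], [-0.176, 0.1, 0.03, 0, 0, 0], [-0.176, 0.1, 0.03, 0, 0, 0], [-0.176, 0.1, 0.14, 0, 0, 0], [-0.176, 0.1, 0.24, 0, 0, 0], [-0.176, 0.1, 0.32, 0, 0, 0], [-0.176, 0.1, 0.32, 0, 0, 0]])

```text
time_s: 30.0
position: [0.5734, 0.1247, 0.1758]
tcp_rot: [[0.037, 0.999, -0.007], [0.999, -0.038, -0.002], [-0.002, -0.007, -1.0]]
force: [0.0, 0.0, -0.8]
opening: 0.33
grasp_force: 0.0
```

Call:
send_rows(moves=[[0, 0, 0, 0, 0, 0], [0, 0, 0, 0, 0, 0], [0, 0, 0, 0, 0, 0], [0, 0, 0, 0, 0, 0]], grip=0.05)

```text
time_s: 30.4
position: [0.5761, 0.1239, 0.1798]
tcp_rot: [[0.038, 0.999, 0.0], [0.999, -0.038, -0.002], [-0.002, 0.0, -1.0]]
force: [-2.4, 2.0, 5.1]
opening: 0.115
grasp_force: 30.0
```

Run:
```python
from bar import *
s=readout.read_state(); print(s['position'],s['opening'],s['force'].round(1))
P0,R0=s['position'],s['tcp_rot']; bar=P0-R0[:,2]*.0137   # bar centre held 14 mm behind TCP
hinge=bar+UR*.035-np.array([0,0,.178]); print('hinge',hinge)
for th in (.1,.2,.3,.4,.5,.6,.66):
    Q=Ro.from_rotvec(-VR*th).as_matrix(); q=Ro.from_rotvec(-VR*th*.5).as_matrix()
    nb=hinge+Q@(bar-hinge); R=q@R0; plan(nb+R[:,2]*.0137,R,frm=(P0,R0))
```

```text
[0.5760963  0.12390405 0.1797613 ] 0.11514852200175425 [-2.4  2.   5.1]
hinge [0.61106915 0.12255193 0.01546128]
row [0.0, -0.068, 0.017, -0.032, -0.0, 0.0] n>=0.3
row [0.0, -0.133, 0.042, -0.064, -0.0, 0.0] n>=0.7
row [0.0, -0.196, 0.073, -0.095, -0.0, 0.0] n>=1.0
row [0.0, -0.255, 0.11, -0.127, -0.0, 0.0] n>=1.4
row [0.001, -0.311, 0.153, -0.159, -0.0, 0.0] n>=1.7
row [0.001, -0.361, 0.201, -0.191, -0.0, 0.0] n>=2.1
row [0.001, -0.389, 0.232, -0.21, -0.0, 0.0] n>=2.3
```

Call:
send_rows(moves=[[0, -0.034, 0.008, -0.016, 0, 0], [0, -0.068, 0.017, -0.032, 0, 0], [0, -0.1, 0.029, -0.048, 0, 0], [0, -0.133, 0.042, -0.064, 0, 0], [0, -0.165, 0.057, -0.08, 0, 0], [0, -0.196, 0.073, -0.095, 0, 0], [0, -0.226, 0.091, -0.111, 0, 0], [0, -0.255, 0.11, -0.127, 0, 0], [0, -0.311, 0.153, -0.159, 0, 0], [0, -0.361, 0.201, -0.191, 0, 0], [0, -0.389, 0.232, -0.21, 0, 0], [0, -0.389, 0.232, -0.21, 0, 0]])

```text
time_s: 31.6
position: [0.4773, 0.1276, 0.12]
tcp_rot: [[0.038, 0.946, 0.322], [0.999, -0.035, -0.014], [-0.002, 0.322, -0.947]]
force: [-4.2, 5.5, 4.5]
opening: 0.115
grasp_force: 30.0
```

Call:
send_rows(moves=[[0, 0, 0, 0, 0, 0], [0, 0, 0, 0, 0, 0], [0, 0, 0, 0, 0, 0]], grip=0.32)

```text
time_s: 31.9
position: [0.4808, 0.1269, 0.1211]
tcp_rot: [[0.038, 0.945, 0.326], [0.999, -0.036, -0.014], [-0.002, 0.326, -0.945]]
force: [-0.8, -0.3, 0.3]
opening: 0.283
grasp_force: 0.3
```

Call:
send_rows(moves=[[0, 0, -0.08, 0, 0, 0], [0, 0, -0.2, 0, 0, 0], [0, -0.05, -0.35, 0.05, 0, 0], [0, -0.05, -0.55, 0.14, 0, 0], [0, -0.05, -0.7, 0.21, 0, 0], [0, -0.05, -0.7, 0.21, 0, 0]])

```text
time_s: 32.5
position: [0.4133, 0.13, 0.2856]
tcp_rot: [[0.038, 0.999, 0.004], [0.999, -0.038, -0.001], [-0.001, 0.004, -1.0]]
force: [0.4, -0.9, -0.0]
opening: 0.322
grasp_force: 0.0
```

Run:
```python
from bar import *
s,p,d=shot('side','s9.png'); print(s['position'],s['tcp_rot'].round(2).tolist()); cv2.imwrite('pics/s9c.png',cv2.resize(cv2.cvtColor(p[80:330,160:440],cv2.COLOR_RGB2BGR),None,fx=2,fy=2))
```

```text
[0.41328116 0.12996385 0.28556279] [[0.04, 1.0, 0.0], [1.0, -0.04, -0.0], [-0.0, 0.0, -1.0]]
```

View pics/s9c.png

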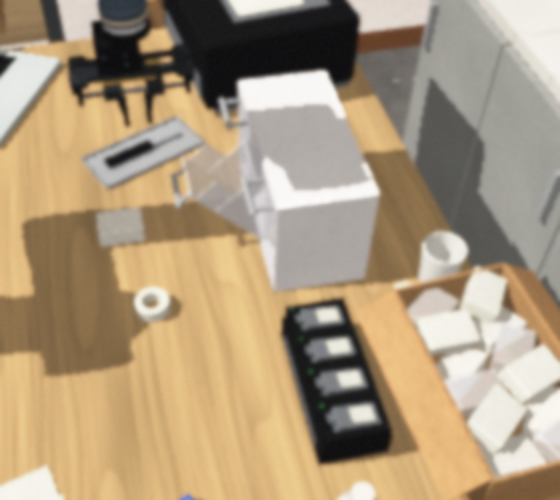

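The bin is open, with its front panel leaning out at crop pixel (215,185). Next I'll fetch pack4.

Run:
```python
from chk import *
s=readout.read_state(); plan([.56,-.12,.26],down(-1.2),s); 
P=pt(4,-.022,0,0); R=down(-1.2); plan(P+[0,0,.12],R,s)
```

```text
row [-0.977, 0.617, 0.117, 0.005, -0.004, 0.989] n>=10.4
row [-1.192, 0.9, 0.679, 0.005, -0.004, 0.989] n>=10.4
```

Call:
send_rows(moves=[[-0.1, 0, 0, 0, 0, 0.09], [-0.25, 0, 0, 0, 0, 0.18], [-0.4, 0.05, 0, 0, 0, 0.27], [-0.55, 0.15, 0, 0, 0, 0.36], [-0.7, 0.25, 0, 0, 0, 0.46], [-0.85, 0.4, 0.05, 0, 0, 0.55], [-0.95, 0.5, 0.1, 0, 0, 0.65], [-0.98, 0.6, 0.12, 0, 0, 0.74], [-0.98, 0.62, 0.12, 0, 0, 0.83], [-0.98, 0.62, 0.12, 0, 0, 0.93], [-0.98, 0.62, 0.12, 0, 0, 0.989], [-0.98, 0.62, 0.12, 0, 0, 0.989]], grip=0.53)

```text
time_s: 33.75
position: [0.5566, -0.1212, 0.2522]
tcp_rot: [[1.0, -0.021, 0.0], [-0.021, -1.0, -0.002], [0.0, 0.002, -1.0]]
force: [0.2, 1.0, 0.1]
opening: 0.528
grasp_force: 0.0
```

Run:
```python
from chk import *
s,p,d,C=packs('wrist','w10.png'); print(s['position'])
g=p.max(2).astype(int); sat=g-p.min(2); z=C[...,2]
for k in PK:
    q=C-pt(k,0,0,0); m=big((d>0)&(g>75)&(sat<40)&(z>.072)&(z<.095)&(q@U>-.05)&(q@U<.04)&(abs(q@V)<.03)); 
    a,b=(q@U)[m],(q@V)[m]; k1=(a>-.03)&(a<.0); print(k,m.sum(),'y',np.percentile(b[k1],[1,99]).round(4) if k1.sum() else None,'x',np.percentile(a,[.5,99.5]).round(4))
R=down(-1.2)
for z_ in(.12,.0775): plan(pt(4,-.022,0,z_),R,s)
```

```text
4 z front/mid/rear [np.float64(0.0827), np.float64(0.08), np.float64(0.0767)] lip 0.0843
3 z front/mid/rear [np.float64(0.0823), np.float64(0.0798), np.float64(0.0768)] lip 0.0838
2 z front/mid/rear [np.float64(0.0825), np.float64(0.0799), np.float64(0.0768)] lip 0.0842
1 z front/mid/rear [np.float64(0.0824), np.float64(0.0799), np.float64(0.0769)] lip 0.0839
[ 0.55656351 -0.12117775  0.25215903]
4 2563 y [-0.0176  0.0168] x [-0.0426  0.0328]
3 2509 y [-0.0184  0.0164] x [-0.0423  0.0324]
2 2454 y [-0.0178  0.0175] x [-0.0428  0.0326]
1 2361 y [-0.0169  0.0177] x [-0.0434  0.0326]
row [0.297, 0.214, 0.529, 0.001, -0.0, -0.0] n>=3.2
row [0.297, 0.214, 0.699, 0.001, -0.0, -0.0] n>=3.9
```

Call:
send_rows(moves=[[0.1, 0.1, 0.1, 0, 0, 0], [0.25, 0.2, 0.25, 0, 0, 0], [0.297, 0.214, 0.42, 0, 0, 0], [0.297, 0.214, 0.52, 0, 0, 0], [0.297, 0.214, 0.6, 0, 0, 0], [0.297, 0.214, 0.66, 0, 0, 0], [0.297, 0.214, 0.695, 0, 0, 0], [0.297, 0.214, 0.699, 0, 0, 0], [0.297, 0.214, 0.699, 0, 0, 0]])

```text
time_s: 34.7
position: [0.6301, -0.1764, 0.0786]
tcp_rot: [[1.0, -0.02, 0.002], [-0.02, -1.0, -0.003], [0.002, 0.003, -1.0]]
force: [1.1, -0.7, 0.4]
opening: 0.534
grasp_force: 0.0
```

Call:
send_rows(moves=[[0, 0, 0, 0, 0, 0], [0, 0, 0, 0, 0, 0], [0, 0, 0, 0, 0, 0], [0, 0, 0, 0, 0, 0], [0, 0, 0, 0, 0, 0]], grip=0.1)

```text
time_s: 35.2
position: [0.63, -0.1763, 0.0784]
tcp_rot: [[1.0, -0.021, 0.001], [-0.021, -1.0, -0.003], [0.001, 0.003, -1.0]]
force: [-0.2, 0.0, 2.9]
opening: 0.411
grasp_force: 30.0
```

Call:
send_rows(moves=[[0, 0, -0.03, 0, 0, 0], [0, 0, -0.08, 0, 0, 0], [0, 0, -0.16, 0, 0, 0], [0, 0, -0.26, 0, 0, 0], [0, 0, -0.4, 0, 0, 0], [0, 0, -0.55, 0, 0, 0], [0, 0, -0.7, 0, 0, 0], [0, 0, -0.72, 0, 0, 0]])

```text
time_s: 36.0
position: [0.632, -0.1769, 0.2647]
tcp_rot: [[1.0, -0.021, 0.01], [-0.021, -1.0, -0.007], [0.01, 0.007, -1.0]]
force: [0.1, -0.2, 0.0]
opening: 0.406
grasp_force: 30.0
```

Run:
```python
from chk import *
s,p,d,C=packs('wrist','w11.png'); print(s['position'],s['opening'],s['grasp_force'])
T=(C-s['position'])@s['tcp_rot']; x,y,z=np.moveaxis(T,2,0); m=(d>0)&(abs(y)<.014)&(x>.01)&(x<.08)&(z<.06)
for a in np.arange(.01,.08,.01):
    k=m&(abs(x-a)<.002); print(a.round(3),k.sum(),np.median(z[k]).round(4) if k.sum() else None)
plan([.542,.1235,.26],down(-2.2),s)
plan([.542,.1235,.15],down(-2.2),s)
```

```text
4 z front/mid/rear [None, None, np.float64(0.0512)] lip None
3 z front/mid/rear [np.float64(0.0824), np.float64(0.0798), np.float64(0.0768)] lip 0.0842
2 z front/mid/rear [np.float64(0.0825), np.float64(0.0799), np.float64(0.0768)] lip 0.0842
1 z front/mid/rear [np.float64(0.0824), np.float64(0.0799), np.float64(0.0767)] lip 0.084
[ 0.63196134 -0.17687309  0.26465163] 0.40609032505496456 29.989003837108612
0.01 186 -0.0022
0.02 389 -0.0011
0.03 2108 -0.0863
0.04 427 0.0015
0.05 406 0.0031
0.06 0 None
0.07 0 None
0.08 0 None
row [-0.385, -1.194, 0.007, 0.004, -0.007, 0.011] n>=6.3
row [-0.389, -1.197, 0.447, 0.004, -0.007, 0.011] n>=6.7
```

Call:
send_rows(moves=[[-0.02, -0.06, 0, 0, 0, 0], [-0.06, -0.2, 0, 0, 0, 0], [-0.12, -0.36, 0, 0, 0, 0], [-0.18, -0.54, 0, 0, 0, 0], [-0.24, -0.72, 0, 0, 0, 0], [-0.3, -0.88, 0, 0, 0, 0], [-0.36, -0.97, 0, 0, 0, 0], [-0.38, -1, 0, 0, 0, 0]])

```text
time_s: 36.85
position: [0.5351, 0.0796, 0.255]
tcp_rot: [[1.0, -0.017, -0.008], [-0.017, -1.0, -0.001], [-0.008, 0.001, -1.0]]
force: [-1.0, -0.5, -1.5]
opening: 0.403
grasp_force: 30.0
```

Call:
send_rows(moves=[[-0.01, -0.08, 0, 0, 0, 0], [-0.01, -0.16, 0, 0, 0, 0.01], [-0.01, -0.194, 0.05, 0, 0, 0.01], [-0.01, -0.194, 0.2, 0, 0, 0.01], [-0.01, -0.194, 0.34, 0, 0, 0.01], [-0.01, -0.194, 0.43, 0, 0, 0.01], [-0.01, -0.194, 0.447, 0, 0, 0.01], [-0.01, -0.194, 0.447, 0, 0, 0.01]])

```text
time_s: 37.65
position: [0.5374, 0.1238, 0.1439]
tcp_rot: [[0.999, -0.037, -0.004], [-0.037, -0.999, -0.002], [-0.003, 0.003, -1.0]]
force: [-0.7, 0.1, -0.1]
opening: 0.404
grasp_force: 30.0
```

Run:
```python
from bar import *
s,p,d=shot('wrist','w12.png'); print(s['position'],s['opening'],s['force'].round(1)); C=cloud('wrist',d,s)
s2,p2,d2=shot('side'); cv2.imwrite('pics/s12.png',cv2.resize(cv2.cvtColor(p2[90:270,190:370],cv2.COLOR_RGB2BGR),None,fx=3,fy=3)); plan([.542,.1235,.15],down(-2.2),s)
cv2.imwrite('pics/c12.png',np.hstack([cv2.imread('pics/w12.png')[:, 80:480],cv2.resize(cv2.imread('pics/s12.png'),(420,420))])[:, :800])
```

```text
[0.53736617 0.12384503 0.14385444] 0.4039026157992666 [-0.7  0.1 -0.1]
row [0.018, 0.001, -0.025, 0.002, 0.002, 0.001] n>=0.2
```

View pics/c12.png

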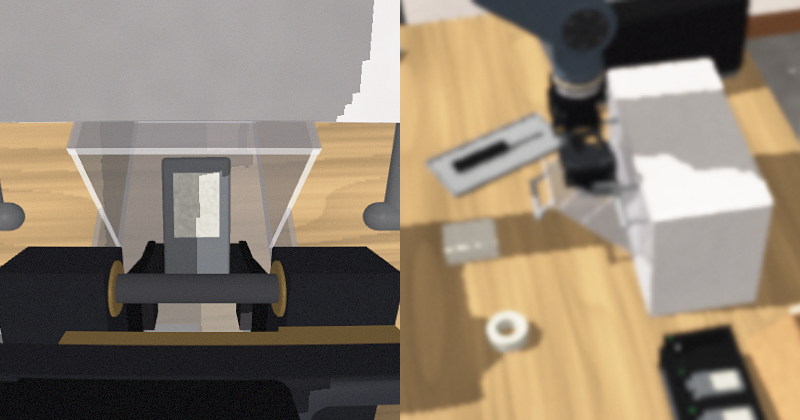

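The left half shows the pack (195,215) centred between the bin's side walls. I'll release it and go for pack3.

Call:
send_rows(moves=[[0, 0, 0, 0, 0, 0], [0, 0, 0, 0, 0, 0], [0, 0, 0, 0, 0, 0], [0, 0, 0, 0, 0, 0]], grip=0.53)

```text
time_s: 38.15
position: [0.5386, 0.1245, 0.1462]
tcp_rot: [[0.999, -0.036, 0.001], [-0.036, -0.999, -0.002], [0.002, 0.002, -1.0]]
force: [-0.1, -0.7, 0.4]
opening: 0.526
grasp_force: 0.0
```

Call:
send_rows(moves=[[0, 0, -0.1, 0, 0, 0], [0, 0, -0.25, 0, 0, 0], [0, 0, -0.4, 0, 0, 0], [0, 0, -0.46, 0, 0, 0], [0, 0, -0.46, 0, 0, 0]])

```text
time_s: 38.65
position: [0.5401, 0.1249, 0.2636]
tcp_rot: [[0.999, -0.036, 0.007], [-0.036, -0.999, -0.002], [0.007, 0.002, -1.0]]
force: [-0.0, 0.3, -0.3]
opening: 0.531
grasp_force: 0.0
```

```bash
cat > inb.py <<'E'
from bar import *
def inb(f=None):
    s,p,d=shot('wrist',f); C=cloud('wrist',d,s); q=C-np.array([.611,.1228,.0135]); X=q@UR; Y=q@VR; Z=C[...,2]-.0135
    g=p.max(2).astype(int); sat=g-p.min(2)
    c,n=np.cos(.75),np.sin(.75); bx=X*c+Z*n; bz=-X*n+Z*c
    m=(d>0)&(bx>.006)&(bx<.11)&(abs(Y)<.05)&(bz>-.01)&(bz<.15)&(g<140)&(g>60)&(sat<30)
    k,l,st,ce=cv2.connectedComponentsWithStats(m.astype(np.uint8))
    for i in range(1,k):
        if st[i,4]>150: w=l==i; print('in bin: n',st[i,4],'x %.3f y %.3f z %.3f'%(np.median(bx[w]),np.median(Y[w]),np.median(bz[w])),'px',ce[i].round())
    return s,p,d
E
python3 - <<'E'
from inb import *
from chk import pt
s,p,d=inb('w13.png'); print(s['position'])
plan(pt(3,-.022,0,.26),down(-1.2),s)
E
```

```text
in bin: n 284 x 0.100 y 0.040 z 0.116 px [224. 133.]
in bin: n 226 x 0.100 y -0.004 z 0.119 px [280. 134.]
in bin: n 170 x 0.101 y -0.043 z 0.116 px [329. 134.]
in bin: n 590 x 0.038 y 0.049 z 0.101 px [225. 164.]
in bin: n 720 x 0.026 y -0.007 z 0.069 px [281. 154.]
in bin: n 158 x 0.030 y 0.049 z 0.141 px [223. 207.]
[0.54012241 0.12488845 0.2636232 ]
row [0.406, 1.44, 0.02, 0.001, -0.005, -0.01] n>=7.5
```

View pics/w13.png

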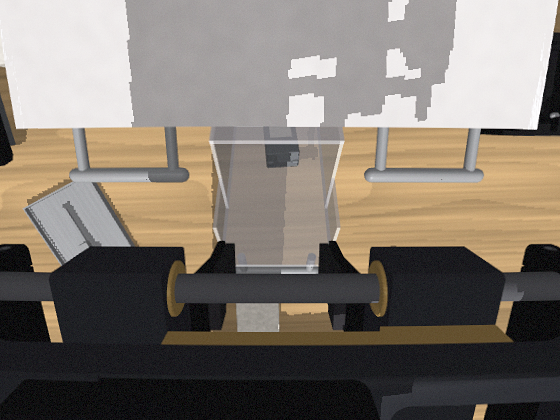

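Pack4 lies in the bin (pixel (281,150)). Now pack3.

Call:
send_rows(moves=[[0.05, 0.15, 0, 0, 0, 0], [0.1, 0.35, 0, 0, 0, 0], [0.2, 0.54, 0, 0, 0, 0], [0.3, 0.73, 0, 0, 0, 0], [0.38, 0.9, 0, 0, 0, -0.01], [0.4, 1, 0, 0, 0, -0.01]])

```text
time_s: 39.3
position: [0.6297, -0.1322, 0.2584]
tcp_rot: [[1.0, -0.023, -0.002], [-0.023, -1.0, -0.002], [-0.002, 0.002, -1.0]]
force: [-0.3, -0.1, -0.6]
opening: 0.529
grasp_force: 0.0
```

Call:
send_rows(moves=[[0.006, 0.18, 0, 0, 0, 0], [0.006, 0.36, 0, 0, 0, 0], [0.006, 0.44, 0, 0, 0, 0], [0.006, 0.44, 0, 0, 0, 0], [0.006, 0.44, 0.1, 0, 0, 0], [0.006, 0.44, 0.25, 0, 0, 0], [0.006, 0.44, 0.4, 0, 0, 0], [0.006, 0.44, 0.4, 0, 0, 0], [0.006, 0.44, 0.4, 0, 0, 0]])

```text
time_s: 40.2
position: [0.628, -0.2371, 0.1606]
tcp_rot: [[1.0, -0.019, -0.002], [-0.019, -1.0, -0.0], [-0.002, 0.0, -1.0]]
force: [0.1, 0.1, 0.1]
opening: 0.53
grasp_force: 0.0
```

Run:
```python
from chk import *
s=readout.read_state(); print(s['position'],s['opening']); plan(pt(3,-.022,-.001,.0775),down(-1.2),s)
```

```text
[ 0.6279505  -0.23709975  0.16057863] 0.5304795020472887
row [0.003, 0.01, 0.332, 0.0, 0.001, 0.001] n>=1.7
```

Call:
send_rows(moves=[[0.003, 0.01, 0.12, 0, 0, 0], [0.003, 0.01, 0.22, 0, 0, 0], [0.003, 0.01, 0.29, 0, 0, 0], [0.003, 0.01, 0.328, 0, 0, 0], [0.003, 0.01, 0.332, 0, 0, 0], [0.003, 0.01, 0.332, 0, 0, 0]])

```text
time_s: 40.8
position: [0.6302, -0.242, 0.0799]
tcp_rot: [[1.0, -0.021, 0.003], [-0.02, -1.0, -0.003], [0.003, 0.003, -1.0]]
force: [0.0, 0.0, 0.7]
opening: 0.529
grasp_force: 0.0
```

Call:
send_rows(moves=[[0, 0, 0, 0, 0, 0], [0, 0, 0, 0, 0, 0], [0, 0, 0, 0, 0, 0], [0, 0, 0, 0, 0, 0], [0, 0, 0, 0, 0, 0]], grip=0.1)

```text
time_s: 41.3
position: [0.6302, -0.2391, 0.0797]
tcp_rot: [[1.0, -0.022, 0.003], [-0.022, -1.0, 0.002], [0.003, -0.002, -1.0]]
force: [1.8, 6.1, 3.4]
opening: 0.402
grasp_force: 30.0
```

Call:
send_rows(moves=[[0, 0, -0.03, 0, 0, 0], [0, 0, -0.08, 0, 0, 0], [0, 0, -0.16, 0, 0, 0], [0, 0, -0.26, 0, 0, 0], [0, 0, -0.4, 0, 0, 0], [0, 0, -0.55, 0, 0, 0], [0, 0, -0.7, 0, 0, 0], [0, 0, -0.74, 0, 0, 0]])

```text
time_s: 42.1
position: [0.6313, -0.2432, 0.27]
tcp_rot: [[1.0, -0.021, 0.01], [-0.021, -1.0, -0.009], [0.01, 0.009, -1.0]]
force: [0.7, 0.5, 0.1]
opening: 0.401
grasp_force: 30.0
```

```bash
cat > held.py <<'E'
from chk import *
s,p,d,C=packs('wrist'); print(s['position'],s['opening'],s['grasp_force'])
T=(C-s['position'])@s['tcp_rot']; x,y,z=np.moveaxis(T,2,0); m=(d>0)&(abs(y)<.014)&(x>.01)&(x<.08)&(z<.06)&(z>-.03)
for a in (.02,.03,.04,.05,.06):
    k=m&(abs(x-a)<.003); print(a,k.sum(),np.median(z[k]).round(4) if k.sum() else None)
plan([.540,.1242,.26],down(-2.2),s); plan([.540,.1242,.148],down(-2.2),s)
E
python3 held.py
```

```text
4 z front/mid/rear [np.float64(0.0513), np.float64(0.0513), np.float64(0.0512)] lip None
3 z front/mid/rear [None, None, np.float64(0.0514)] lip None
2 z front/mid/rear [np.float64(0.0826), np.float64(0.0801), np.float64(0.0768)] lip 0.0842
1 z front/mid/rear [np.float64(0.0824), np.float64(0.0799), np.float64(0.0768)] lip 0.0841
[ 0.63129521 -0.24322502  0.26995924] 0.40143687711073556 29.986917972564697
0.02 582 0.0005
0.03 586 0.0018
0.04 599 0.0031
0.05 645 0.0048
0.06 0 None
row [-0.396, -1.462, 0.023, 0.005, -0.006, 0.011] n>=7.6
row [-0.401, -1.466, 0.471, 0.005, -0.006, 0.011] n>=8.0
```

Call:
send_rows(moves=[[-0.02, -0.06, 0, 0, 0, 0], [-0.06, -0.2, 0, 0, 0, 0], [-0.12, -0.36, 0, 0, 0, 0], [-0.18, -0.54, 0, 0, 0, 0], [-0.24, -0.72, 0, 0, 0, 0], [-0.3, -0.88, 0, 0, 0, 0], [-0.36, -0.97, 0, 0, 0, 0], [-0.37, -1, 0, 0, 0, 0]])

```text
time_s: 42.95
position: [0.5368, 0.0144, 0.2601]
tcp_rot: [[1.0, -0.017, -0.008], [-0.017, -1.0, 0.0], [-0.008, 0.0, -1.0]]
force: [-0.5, -0.3, -0.8]
opening: 0.398
grasp_force: 30.0
```

Call:
send_rows(moves=[[-0.02, -0.12, 0, 0, 0, 0.01], [-0.02, -0.28, 0, 0, 0, 0.01], [-0.025, -0.42, 0.02, 0, 0, 0.01], [-0.025, -0.464, 0.08, 0, 0, 0.01], [-0.025, -0.464, 0.22, 0, 0, 0.01], [-0.025, -0.464, 0.36, 0, 0, 0.01], [-0.025, -0.464, 0.45, 0, 0, 0.01], [-0.025, -0.464, 0.465, 0, 0, 0.01], [-0.025, -0.464, 0.465, 0, 0, 0.01], [-0.025, -0.464, 0.465, 0, 0, 0.01]])

```text
time_s: 43.95
position: [0.5387, 0.1263, 0.1469]
tcp_rot: [[0.999, -0.037, 0.002], [-0.037, -0.999, -0.002], [0.002, 0.002, -1.0]]
force: [-0.2, 0.5, -1.3]
opening: 0.401
grasp_force: 30.0
```

Call:
send_rows(moves=[[0, 0, 0, 0, 0, 0], [0, 0, 0, 0, 0, 0], [0, 0, 0, 0, 0, 0], [0, 0, 0, 0, 0, 0]], grip=0.53)

```text
time_s: 44.35
position: [0.5382, 0.1265, 0.1469]
tcp_rot: [[0.999, -0.037, 0.001], [-0.037, -0.999, -0.002], [0.001, 0.002, -1.0]]
force: [-0.6, 0.1, 0.3]
opening: 0.524
grasp_force: 0.0
```

Call:
send_rows(moves=[[0, 0, -0.1, 0, 0, 0], [0, 0, -0.25, 0, 0, 0], [0, 0, -0.4, 0, 0, 0], [0, 0, -0.46, 0, 0, 0], [0, 0, -0.46, 0, 0, 0]])

```text
time_s: 44.85
position: [0.5397, 0.1268, 0.2644]
tcp_rot: [[0.999, -0.036, 0.007], [-0.036, -0.999, -0.002], [0.007, 0.002, -1.0]]
force: [-0.0, 0.4, 0.1]
opening: 0.525
grasp_force: 0.0
```

Run:
```python
from inb import *
from chk import pt
s,p,d=inb('w14.png'); print(s['position'])
plan(pt(2,-.026,0,.26),down(-1.2),s)
```

```text
in bin: n 531 x 0.100 y 0.032 z 0.116 px [237. 132.]
in bin: n 212 x 0.100 y -0.004 z 0.118 px [281. 133.]
in bin: n 176 x 0.101 y -0.043 z 0.117 px [330. 134.]
in bin: n 993 x 0.029 y 0.048 z 0.077 px [235. 159.]
in bin: n 719 x 0.026 y -0.006 z 0.069 px [283. 153.]
in bin: n 155 x 0.032 y 0.048 z 0.142 px [225. 206.]
[0.53969869 0.12682642 0.26439077]
row [0.396, 1.696, 0.023, 0.001, -0.005, -0.01] n>=8.7
```

Call:
send_rows(moves=[[0.05, 0.15, 0, 0, 0, 0], [0.1, 0.35, 0, 0, 0, 0], [0.2, 0.54, 0, 0, 0, 0], [0.3, 0.73, 0, 0, 0, 0], [0.38, 0.9, 0, 0, 0, -0.01], [0.39, 1, 0, 0, 0, -0.01]])

```text
time_s: 45.5
position: [0.627, -0.1302, 0.2592]
tcp_rot: [[1.0, -0.023, -0.002], [-0.023, -1.0, -0.002], [-0.002, 0.002, -1.0]]
force: [0.6, 0.5, 0.0]
opening: 0.532
grasp_force: 0.0
```

Call:
send_rows(moves=[[0.005, 0.19, 0, 0, 0, 0], [0.005, 0.38, 0, 0, 0, 0], [0.005, 0.56, 0, 0, 0, 0], [0.005, 0.69, 0, 0, 0, 0], [0.005, 0.696, 0.1, 0, 0, 0], [0.005, 0.696, 0.25, 0, 0, 0], [0.005, 0.696, 0.4, 0, 0, 0], [0.005, 0.696, 0.4, 0, 0, 0], [0.005, 0.696, 0.4, 0, 0, 0]])

```text
time_s: 46.4
position: [0.6229, -0.3003, 0.1603]
tcp_rot: [[1.0, -0.021, -0.003], [-0.021, -1.0, 0.0], [-0.003, -0.0, -1.0]]
force: [0.8, -0.8, 0.6]
opening: 0.529
grasp_force: 0.0
```

Run:
```python
from chk import *
s=readout.read_state(); print(s['position'],s['opening']); plan(pt(2,-.025,0,.077),down(-1.2),s)
```

```text
[ 0.62290812 -0.30028982  0.16026801] 0.5286994290941223
row [0.006, 0.001, 0.333, -0.0, 0.002, 0.0] n>=1.7
```

Call:
send_rows(moves=[[0.006, 0, 0.12, 0, 0, 0], [0.006, 0, 0.22, 0, 0, 0], [0.006, 0, 0.29, 0, 0, 0], [0.006, 0, 0.33, 0, 0, 0], [0.006, 0, 0.339, 0, 0, 0], [0.006, 0, 0.339, 0, 0, 0]])

```text
time_s: 47.0
position: [0.6262, -0.3016, 0.0787]
tcp_rot: [[1.0, -0.021, 0.002], [-0.021, -1.0, -0.003], [0.002, 0.003, -1.0]]
force: [-0.1, 0.6, 0.9]
opening: 0.532
grasp_force: 0.0
```

Call:
send_rows(moves=[[0, 0, 0, 0, 0, 0], [0, 0, 0, 0, 0, 0], [0, 0, 0, 0, 0, 0], [0, 0, 0, 0, 0, 0], [0, 0, 0, 0, 0, 0]], grip=0.1)

```text
time_s: 47.5
position: [0.6261, -0.301, 0.0784]
tcp_rot: [[1.0, -0.021, 0.002], [-0.021, -1.0, -0.002], [0.002, 0.002, -1.0]]
force: [1.4, 1.9, 4.5]
opening: 0.403
grasp_force: 30.0
```

Call:
send_rows(moves=[[0, 0, -0.03, 0, 0, 0], [0, 0, -0.08, 0, 0, 0], [0, 0, -0.16, 0, 0, 0], [0, 0, -0.26, 0, 0, 0], [0, 0, -0.4, 0, 0, 0], [0, 0, -0.55, 0, 0, 0], [0, 0, -0.7, 0, 0, 0], [0, 0, -0.74, 0, 0, 0]])

```text
time_s: 48.3
position: [0.6267, -0.3026, 0.2685]
tcp_rot: [[1.0, -0.021, 0.007], [-0.021, -1.0, -0.008], [0.007, 0.008, -1.0]]
force: [1.0, -0.1, 0.0]
opening: 0.4
grasp_force: 30.0
```

```bash
python3 held.py
```

```text
4 z front/mid/rear [np.float64(0.0513), np.float64(0.0512), np.float64(0.0511)] lip None
3 z front/mid/rear [np.float64(0.0514), np.float64(0.0513), np.float64(0.0512)] lip None
2 z front/mid/rear [None, None, np.float64(0.0513)] lip None
1 z front/mid/rear [np.float64(0.0824), np.float64(0.0798), np.float64(0.0766)] lip 0.084
[ 0.62665987 -0.30257657  0.26854623] 0.40030662812921125 29.981813728809357
0.02 584 -0.0009
0.03 604 0.0004
0.04 640 0.0017
0.05 625 0.0031
0.06 0 None
row [-0.383, -1.7, 0.018, 0.005, -0.005, 0.011] n>=8.7
row [-0.386, -1.703, 0.466, 0.005, -0.005, 0.011] n>=9.0
```

Call:
send_rows(moves=[[-0.02, -0.06, 0, 0, 0, 0], [-0.06, -0.2, 0, 0, 0, 0], [-0.12, -0.36, 0, 0, 0, 0], [-0.18, -0.54, 0, 0, 0, 0], [-0.24, -0.72, 0, 0, 0, 0], [-0.3, -0.88, 0, 0, 0, 0], [-0.35, -0.97, 0, 0, 0, 0], [-0.36, -1, 0, 0, 0, 0]])

```text
time_s: 49.15
position: [0.5371, -0.0461, 0.2602]
tcp_rot: [[1.0, -0.018, -0.006], [-0.018, -1.0, -0.001], [-0.006, 0.001, -1.0]]
force: [-1.0, -0.7, -1.8]
opening: 0.403
grasp_force: 30.0
```

Call:
send_rows(moves=[[-0.02, -0.12, 0, 0, 0, 0.01], [-0.02, -0.28, 0, 0, 0, 0.01], [-0.02, -0.46, 0, 0, 0, 0.01], [-0.02, -0.62, 0.02, 0, 0, 0.01], [-0.02, -0.67, 0.08, 0, 0, 0.01], [-0.02, -0.67, 0.22, 0, 0, 0.01], [-0.02, -0.67, 0.36, 0, 0, 0.01], [-0.02, -0.67, 0.44, 0, 0, 0.01], [-0.02, -0.67, 0.46, 0, 0, 0.01], [-0.02, -0.67, 0.46, 0, 0, 0.01], [-0.02, -0.67, 0.46, 0, 0, 0.01]])

```text
time_s: 50.25
position: [0.5402, 0.1179, 0.1472]
tcp_rot: [[0.999, -0.037, 0.002], [-0.037, -0.999, -0.002], [0.002, 0.002, -1.0]]
force: [0.4, 0.7, -0.6]
opening: 0.404
grasp_force: 30.0
```

Call:
send_rows(moves=[[0, 0, 0, 0, 0, 0], [0, 0, 0, 0, 0, 0], [0, 0, 0, 0, 0, 0], [0, 0, 0, 0, 0, 0]], grip=0.53)

```text
time_s: 50.65
position: [0.5393, 0.1185, 0.1471]
tcp_rot: [[0.999, -0.036, 0.001], [-0.036, -0.999, -0.002], [0.001, 0.002, -1.0]]
force: [0.9, -0.2, -0.9]
opening: 0.525
grasp_force: 0.0
```

Call:
send_rows(moves=[[0, 0, -0.1, 0, 0, 0], [0, 0, -0.25, 0, 0, 0], [0, 0, -0.4, 0, 0, 0], [0, 0, -0.46, 0, 0, 0], [0, 0, -0.46, 0, 0, 0]])

```text
time_s: 51.15
position: [0.5408, 0.1188, 0.2646]
tcp_rot: [[0.999, -0.036, 0.007], [-0.036, -0.999, -0.002], [0.007, 0.002, -1.0]]
force: [0.6, 0.6, -0.3]
opening: 0.531
grasp_force: 0.0
```

Run:
```python
from inb import *
from chk import pt
s,p,d=inb('w15.png'); print(s['position'])
plan(pt(1,-.026,0,.26),down(-1.2),s)
```

```text
in bin: n 577 x 0.100 y 0.030 z 0.116 px [229. 134.]
in bin: n 235 x 0.100 y -0.004 z 0.119 px [273. 136.]
in bin: n 1071 x 0.030 y 0.048 z 0.080 px [226. 161.]
in bin: n 1522 x 0.031 y -0.005 z 0.119 px [274. 186.]
in bin: n 183 x 0.031 y 0.049 z 0.141 px [216. 208.]
[0.54081326 0.11882596 0.26462734]
row [0.394, 1.912, 0.025, 0.001, -0.005, -0.01] n>=9.8
```

```bash
python3 -c "
import cv2;a=cv2.imread('pics/w15.png')[110:270,170:390];cv2.imwrite('pics/w15c.png',cv2.resize(a,None,fx=3.5,fy=3.5,interpolation=cv2.INTER_CUBIC))"
```

```text
(no output)
```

View pics/w15c.png

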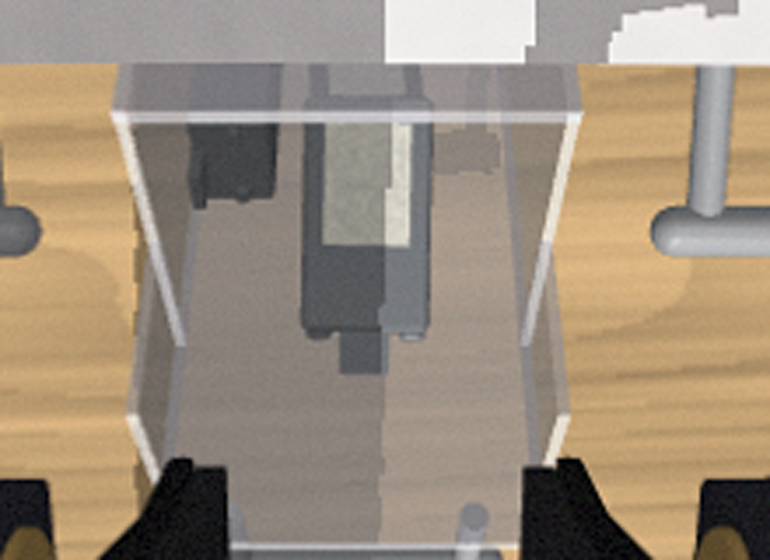

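The crop shows pack2 lying against the front panel (crop pixel (365,230)), in line above pack4, with pack3 at the left. There is room above for pack1; I'll tilt it rear-down so it slides in.

Call:
send_rows(moves=[[0.05, 0.15, 0, 0, 0, 0], [0.1, 0.35, 0, 0, 0, 0], [0.2, 0.54, 0, 0, 0, 0], [0.3, 0.73, 0, 0, 0, 0], [0.38, 0.9, 0, 0, 0, -0.01], [0.385, 1, 0, 0, 0, -0.01]])

```text
time_s: 51.8
position: [0.627, -0.1382, 0.2594]
tcp_rot: [[1.0, -0.023, -0.001], [-0.023, -1.0, -0.002], [-0.001, 0.002, -1.0]]
force: [-0.2, 1.0, -0.2]
opening: 0.534
grasp_force: 0.0
```

Call:
send_rows(moves=[[0.005, 0.19, 0, 0, 0, 0], [0.005, 0.38, 0, 0, 0, 0], [0.005, 0.57, 0, 0, 0, 0], [0.005, 0.76, 0, 0, 0, 0], [0.005, 0.9, 0, 0, 0, 0], [0.005, 0.915, 0.1, 0, 0, 0], [0.005, 0.915, 0.25, 0, 0, 0], [0.005, 0.915, 0.4, 0, 0, 0], [0.005, 0.915, 0.4, 0, 0, 0], [0.005, 0.915, 0.4, 0, 0, 0]])

```text
time_s: 52.8
position: [0.6217, -0.3629, 0.1605]
tcp_rot: [[1.0, -0.021, -0.003], [-0.021, -1.0, 0.001], [-0.003, -0.001, -1.0]]
force: [-0.2, -0.3, -0.0]
opening: 0.531
grasp_force: 0.0
```

Run:
```python
from chk import *
s=readout.read_state(); print(s['position'],s['opening']); plan(pt(1,-.025,0,.077),down(-1.2),s)
```

```text
[ 0.62167352 -0.36292833  0.16045561] 0.5313596570230946
row [0.006, -0.002, 0.334, -0.0, 0.002, 0.0] n>=1.7
```

Call:
send_rows(moves=[[0.006, 0, 0.12, 0, 0, 0], [0.006, 0, 0.22, 0, 0, 0], [0.006, 0, 0.29, 0, 0, 0], [0.006, 0, 0.33, 0, 0, 0], [0.006, 0, 0.34, 0, 0, 0], [0.006, 0, 0.34, 0, 0, 0]])

```text
time_s: 53.4
position: [0.6249, -0.3644, 0.0789]
tcp_rot: [[1.0, -0.021, 0.002], [-0.021, -1.0, -0.004], [0.002, 0.004, -1.0]]
force: [0.7, -0.3, -1.0]
opening: 0.531
grasp_force: 0.0
```

Call:
send_rows(moves=[[0, 0, 0, 0, 0, 0], [0, 0, 0, 0, 0, 0], [0, 0, 0, 0, 0, 0], [0, 0, 0, 0, 0, 0], [0, 0, 0, 0, 0, 0]], grip=0.1)

```text
time_s: 53.9
position: [0.6249, -0.363, 0.0786]
tcp_rot: [[1.0, -0.021, 0.002], [-0.021, -1.0, -0.001], [0.002, 0.001, -1.0]]
force: [1.7, 5.3, 5.5]
opening: 0.403
grasp_force: 30.0
```

Call:
send_rows(moves=[[0, 0, -0.03, 0, 0, 0], [0, 0, -0.08, 0, 0, 0], [0, 0, -0.16, 0, 0, 0], [0, 0, -0.26, 0, 0, 0], [0, 0, -0.4, 0, 0, 0], [0, 0, -0.55, 0, 0, 0], [0, 0, -0.7, 0, 0, 0], [0, 0, -0.74, 0, 0, 0]])

```text
time_s: 54.7
position: [0.6254, -0.3665, 0.2693]
tcp_rot: [[1.0, -0.022, 0.007], [-0.022, -1.0, -0.011], [0.008, 0.011, -1.0]]
force: [0.9, 0.1, -0.2]
opening: 0.399
grasp_force: 30.0
```

```bash
python3 held.py
```

```text
4 z front/mid/rear [np.float64(0.0509), np.float64(0.0511), np.float64(0.0512)] lip None
3 z front/mid/rear [np.float64(0.0512), np.float64(0.0511), np.float64(0.0512)] lip None
2 z front/mid/rear [np.float64(0.0512), np.float64(0.0512), np.float64(0.0513)] lip None
1 z front/mid/rear [None, None, np.float64(0.0513)] lip None
[ 0.62539373 -0.36652546  0.26934457] 0.3990514207267462 29.98752772808075
0.02 577 -0.0005
0.03 603 0.0007
0.04 635 0.002
0.05 627 0.0033
0.06 0 None
row [-0.384, -1.955, 0.013, 0.007, -0.005, 0.011] n>=10.0
row [-0.387, -1.96, 0.461, 0.007, -0.005, 0.011] n>=10.3
```

Call:
send_rows(moves=[[-0.02, -0.06, 0, 0, 0, 0], [-0.06, -0.2, 0, 0, 0, 0], [-0.12, -0.36, 0, 0, 0, 0], [-0.18, -0.54, 0, 0, 0, 0], [-0.24, -0.73, 0, 0, 0, 0], [-0.3, -0.91, 0, 0, 0, 0], [-0.34, -1, 0, 0, 0, 0], [-0.34, -1, 0, 0, 0, 0]])

```text
time_s: 55.55
position: [0.5409, -0.1083, 0.2605]
tcp_rot: [[1.0, -0.017, -0.006], [-0.017, -1.0, -0.0], [-0.006, 0.0, -1.0]]
force: [-0.1, -0.9, -1.6]
opening: 0.402
grasp_force: 30.0
```

Call:
send_rows(moves=[[-0.04, -0.15, 0, 0, 0, 0], [-0.04, -0.33, 0, 0, 0, 0.01], [-0.04, -0.51, 0, 0, 0, 0.01], [-0.04, -0.7, 0, 0, -0.04, 0.01], [-0.04, -0.87, 0, 0, -0.09, 0.01], [-0.04, -0.95, 0.05, 0, -0.15, 0.01], [-0.04, -0.96, 0.15, 0, -0.22, 0.01], [-0.04, -0.96, 0.25, 0, -0.22, 0.01], [-0.04, -0.96, 0.32, 0, -0.22, 0.01], [-0.04, -0.96, 0.34, 0, -0.22, 0.01], [-0.04, -0.96, 0.34, 0, -0.22, 0.01]])

```text
time_s: 56.65
position: [0.5391, 0.1272, 0.1751]
tcp_rot: [[0.939, -0.037, -0.341], [-0.037, -0.999, 0.007], [-0.341, 0.006, -0.94]]
force: [-0.2, -0.9, -0.9]
opening: 0.405
grasp_force: 30.0
```

Run:
```python
from inb import *
s,p,d=inb('w16.png'); print(s['position'],s['opening'],s['force'].round(1));
```

```text
in bin: n 477 x 0.071 y 0.016 z 0.139 px [248. 205.]
in bin: n 518 x 0.070 y -0.014 z 0.138 px [305. 204.]
in bin: n 389 x 0.032 y 0.049 z 0.136 px [202. 215.]
[0.53909378 0.12721498 0.17506405] 0.4053580005993915 [-0.2 -0.9 -0.9]
```

Call:
send_rows(moves=[[0, 0, 0, 0, 0, 0], [0, 0, 0, 0, 0, 0], [0, 0, 0, 0, 0, 0], [0, 0, 0, 0, 0, 0]], grip=0.53)

```text
time_s: 57.1
position: [0.5396, 0.1283, 0.1772]
tcp_rot: [[0.941, -0.036, -0.337], [-0.036, -0.999, 0.008], [-0.337, 0.005, -0.941]]
force: [0.6, -0.5, 0.4]
opening: 0.527
grasp_force: 0.0
```

Call:
send_rows(moves=[[-0.04, 0, -0.1, 0, 0, 0], [-0.09, 0, -0.24, 0, 0, 0], [-0.13, 0, -0.36, 0, 0.06, 0], [-0.13, 0, -0.36, 0, 0.14, 0], [-0.13, 0, -0.36, 0, 0.22, 0], [-0.13, 0, -0.36, 0, 0.22, 0]])

```text
time_s: 57.7
position: [0.535, 0.1293, 0.2731]
tcp_rot: [[0.999, -0.035, -0.002], [-0.035, -0.999, -0.005], [-0.002, 0.005, -1.0]]
force: [-0.1, -0.4, 0.7]
opening: 0.53
grasp_force: 0.0
```

Run:
```python
from inb import *
s,p,d=inb('w17.png'); print(s['position'])
C=cloud('wrist',d,s); q=C-np.array([.611,.1228,.0135]); X=q@UR; Y=q@VR; Z=q[...,2]; c,n=np.cos(.75),np.sin(.75); bx=X*c+Z*n; bz=-X*n+Z*c
# height map x(bz,y) of what lies on the panel
print('rows z, cols y -45..45: max bin-x (mm)')
for z0 in np.arange(.02,.19,.015):
    o=[]
    for y0 in np.arange(-.045,.05,.015):
        m=(d>0)&(abs(bz-z0)<.007)&(abs(Y-y0)<.007)&(bx<.12)&(bx>-.02); o.append(int(1000*np.percentile(bx[m],80)) if m.sum()>4 else '-')
    print(round(z0*1000),o)
```

```text
in bin: n 528 x 0.100 y 0.032 z 0.116 px [239. 125.]
in bin: n 294 x 0.100 y -0.001 z 0.118 px [282. 126.]
in bin: n 2759 x 0.041 y 0.014 z 0.111 px [265. 165.]
[0.53500972 0.12927321 0.27312999]
rows z, cols y -45..45: max bin-x (mm)
20 ['-', '-', '-', '-', '-', '-', '-']
35 [3, 2, '-', '-', 2, 2, '-']
50 [4, 3, '-', '-', '-', 13, '-']
65 [17, 3, '-', '-', '-', 33, 34]
80 [33, 3, 54, 54, 54, 2, 28]
95 [47, 3, 50, 52, '-', 2, 47]
110 [100, 100, 100, 100, 100, 100, 100]
125 [99, 100, 99, 99, 100, 100, 98]
140 [33, 2, 43, 45, 44, 2, 45]
155 [32, 2, 30, 33, 33, 2, 45]
170 [32, 2, 2, 21, 2, 2, 43]
185 [2, 2, 2, 2, 2, 2, 2]
```

```bash
cat > prof.py <<'E'
from inb import *
def prof(ys=(-.03,0.,.03),z0=.06,z1=.19,th=.75):
    s,p,d=shot('wrist'); C=cloud('wrist',d,s); q=C-np.array([.611,.1228,.0135]); X=q@UR; Y=q@VR; Z=q[...,2]; c,n=np.cos(th),np.sin(th); bx=X*c+Z*n; bz=-X*n+Z*c
    for y0 in ys: print('y',y0,[(int(1000*z),int(1000*np.median(bx[m]))) for z in np.arange(z0,z1,.005) for m in [(d>0)&(abs(bz-z)<.0025)&(abs(Y-y0)<.004)&(bx<.09)&(bx>-.02)] if m.sum()>3])
    return s,p,d,bx,Y,bz
if __name__=='__main__': 
    prof((-.02,-.01,0,.01,.02,.03))
    f=[cv2.imread('pics/w17.png')]
E
python3 prof.py
```

```text
y -0.02 [(85, 53), (90, 50), (95, 45), (100, 41), (105, 38), (110, 34), (115, 30), (120, 24), (125, 21), (130, 2), (135, 2), (140, 2), (145, 2), (150, 2), (155, 2), (160, 2), (165, 2), (170, 2), (175, 2), (180, 2), (185, 1)]
y -0.01 [(85, 53), (90, 51), (105, 67), (110, 64), (115, 61), (120, 57), (125, 53), (130, 49), (135, 46), (140, 42), (145, 37), (150, 32), (155, 29), (160, 2), (165, 2), (170, 2), (175, 2), (180, 2), (185, 1)]
y 0 [(85, 53), (90, 51), (105, 67), (110, 64), (115, 61), (120, 57), (125, 53), (130, 49), (135, 46), (140, 42), (145, 38), (150, 34), (155, 30), (160, 25), (165, 21), (170, 2), (175, 2), (180, 2), (185, 2)]
y 0.01 [(85, 52), (90, 51), (105, 67), (110, 64), (115, 61), (120, 57), (125, 53), (130, 49), (135, 45), (140, 41), (145, 37), (150, 33), (155, 29), (160, 3), (165, 3), (170, 2), (175, 2), (180, 2), (185, 1)]
y 0.02 [(105, 67), (110, 64), (115, 60), (120, 56), (125, 52), (130, 49), (135, 44), (140, 41), (145, 35), (150, 31), (155, 3), (160, 2), (165, 2), (170, 2), (175, 2), (180, 2), (185, 1)]
y 0.03 [(65, 34), (70, 19), (75, 2), (80, 2), (85, 2), (90, 1), (95, 2), (100, 2), (105, 2), (110, 2), (115, 2), (120, 2), (125, 2), (130, 2), (135, 2), (140, 2), (145, 2), (150, 2), (155, 2), (160, 2), (165, 2), (170, 2), (175, 2), (180, 2), (185, 1)]
```

All four packs are inside: pack1's origin is at about (28, 116) mm in the bin frame. Now to close the bin by pushing its bar.

Run:
```python
from inb import *
s=readout.read_state(); R=down(-2.2)
plan([.41,.126,.22],R,s); plan([.425,.126,.106],R,s)
A=(np.array([.425,.126,.106]),R); H=np.array([.611,.1228,.0135])
for th in (.75,.6,.45,.3,.15,.05,0):
    b=H+UR*(-.035*np.cos(th)-.178*np.sin(th))+np.array([0,0,.178*np.cos(th)-.035*np.sin(th)])
    print(th,b.round(4)); plan(b-UR*.0155-[0,0,.013],R,frm=A)
```

```text
row [-0.516, 0.029, 0.212, 0.003, 0.0, 0.002] n>=2.8
row [-0.455, 0.025, 0.668, 0.003, 0.0, 0.002] n>=4.0
0.75 [0.4642 0.1286 0.1199]
row [0.094, -0.016, -0.004, 0.0, 0.0, 0.0] n>=0.5
0.6 [0.4817 0.1279 0.1406]
row [0.164, -0.016, -0.087, 0.0, 0.0, 0.0] n>=0.9
0.45 [0.5021 0.1271 0.1586]
row [0.246, -0.016, -0.158, 0.0, 0.0, 0.0] n>=1.5
0.3 [0.525  0.1262 0.1732]
row [0.338, -0.016, -0.217, 0.0, 0.0, 0.0] n>=2.0
0.15 [0.5498 0.1252 0.1843]
row [0.437, -0.016, -0.261, 0.0, 0.0, 0.0] n>=2.5
0.05 [0.5672 0.1245 0.1895]
row [0.507, -0.016, -0.282, 0.0, 0.0, 0.0] n>=2.9
0 [0.576  0.1242 0.1915]
row [0.542, -0.016, -0.29, 0.0, 0.0, 0.0] n>=3.1
```

Call:
send_rows(moves=[[-0.2, 0.02, 0.05, 0, 0, 0], [-0.4, 0.03, 0.1, 0, 0, 0], [-0.516, 0.03, 0.21, 0, 0, 0], [-0.516, 0.03, 0.35, 0, 0, 0], [-0.5, 0.03, 0.5, 0, 0, 0], [-0.455, 0.025, 0.62, 0, 0, 0], [-0.455, 0.025, 0.668, 0, 0, 0], [-0.455, 0.025, 0.668, 0, 0, 0], [-0.455, 0.025, 0.668, 0, 0, 0]], grip=0.0)

```text
time_s: 58.7
position: [0.4266, 0.1257, 0.1046]
tcp_rot: [[0.999, -0.037, -0.001], [-0.037, -0.999, -0.005], [-0.001, 0.005, -1.0]]
force: [-0.1, 0.2, 0.0]
opening: 0.009
grasp_force: 0.0
```

Call:
send_rows(moves=[[0.05, -0.01, 0, 0, 0, 0], [0.094, -0.016, -0.004, 0, 0, 0], [0.12, -0.016, -0.035, 0, 0, 0], [0.142, -0.016, -0.062, 0, 0, 0], [0.164, -0.016, -0.087, 0, 0, 0], [0.19, -0.016, -0.112, 0, 0, 0], [0.218, -0.016, -0.136, 0, 0, 0], [0.246, -0.016, -0.158, 0, 0, 0], [0.276, -0.016, -0.178, 0, 0, 0], [0.307, -0.016, -0.198, 0, 0, 0], [0.338, -0.016, -0.217, 0, 0, 0]])

```text
time_s: 59.8
position: [0.5115, 0.1269, 0.16]
tcp_rot: [[0.999, -0.036, 0.002], [-0.036, -0.999, -0.005], [0.002, 0.005, -1.0]]
force: [-0.0, 0.0, -0.5]
opening: 0.003
grasp_force: 0.0
```

Run:
```python
from inb import *
s,p,d=shot('top'); print(s['position'],s['force'].round(1)); C=cloud('top',d); cv2.imwrite('pics/t18.png',cv2.cvtColor(p,cv2.COLOR_RGB2BGR))
s2,p,d=shot('side'); C=cloud('side',d); a,b,z=rk(C); m=(d>0)&(a<-.095)&(a>-.25)&(z>.08)&(z<.205)&(abs(b)<.045)&(p.max(2)<235); 
for e in np.arange(-.04,.045,.01):
    k=m&(abs(b-e)<.004); 
    if k.sum()>2: i=np.argmin(np.where(k,a,9)); print(e.round(2),'front a %.3f z %.3f'%(a.flat[i],z.flat[i]))
```

```text
[0.51149024 0.12694919 0.15996928] [-0.   0.  -0.5]
-0.04 front a -0.164 z 0.174
-0.03 front a -0.166 z 0.179
-0.01 front a -0.129 z 0.192
0.0 front a -0.129 z 0.194
0.02 front a -0.128 z 0.196
0.03 front a -0.126 z 0.192
0.04 front a -0.129 z 0.193
```

Call:
send_rows(moves=[[0.03, 0, -0.02, 0, 0, 0], [0.06, 0, -0.03, 0, 0, 0], [0.1, 0, -0.044, 0, 0, 0], [0.14, 0, -0.056, 0, 0, 0], [0.17, 0, -0.065, 0, 0, 0], [0.19, 0, -0.07, 0, 0, 0], [0.204, 0, -0.073, 0, 0, 0], [0.212, 0, -0.073, 0, 0, 0], [0.22, 0, -0.073, 0, 0, 0], [0.22, 0, -0.073, 0, 0, 0]])

```text
time_s: 60.9
position: [0.5598, 0.1252, 0.1772]
tcp_rot: [[0.999, -0.036, -0.011], [-0.036, -0.999, -0.005], [-0.011, 0.006, -1.0]]
force: [-9.4, -0.4, 6.7]
opening: 0.004
grasp_force: 4.5
```

Call:
send_rows(moves=[[-0.06, 0, 0, 0, 0, 0], [-0.2, 0, 0, 0, 0, 0], [-0.4, 0, -0.1, 0, 0, 0], [-0.5, 0, -0.3, 0, 0, 0], [-0.5, 0, -0.5, 0, 0, 0], [-0.5, 0.2, -0.6, 0, 0, 0], [-0.5, 0.4, -0.6, 0, 0, 0], [-0.5, 0.6, -0.6, 0, 0, 0], [-0.5, 0.8, -0.6, 0, 0, 0], [-0.5, 1, -0.6, 0, 0, 0], [-0.5, 1, -0.6, 0, 0, 0]])

```text
time_s: 62.0
position: [0.4312, -0.1245, 0.3292]
tcp_rot: [[0.999, -0.042, 0.002], [-0.042, -0.999, -0.008], [0.002, 0.008, -1.0]]
force: [0.3, 0.7, 0.8]
opening: 0.006
grasp_force: 0.0
```

Run:
```python
from inb import *
for n in('top','side'):
    s,p,d=shot(n,'e_%s.png'%n); C=cloud(n,d); a,b,z=rk(C); print(n,s['position'])
    for c in(-.111,0,.111):
        m=(d>0)&(a<-.1)&(a>-.26)&(z>.09)&(z<.21)&(abs(b-c)<.035); print(' bar y',c,'front',np.percentile(a[m],3).round(4),'z95',np.percentile(z[m],95).round(4),m.sum())
    m=(p.max(2)<60)&(z<.04)&(C[...,0]>.33)&(C[...,0]<.55)&(C[...,1]>.28)&(C[...,1]<.48)&(d>0); m=big(m); print(' pry',rect(C[m]),np.median(z[m]))
    m=(d>0)&(C[...,0]>.2)&(C[...,0]<.6)&(C[...,1]>-.1)&(C[...,1]<.3)&(z>.012)&(z<.06); k,l,st,_=cv2.connectedComponentsWithStats(m.astype(np.uint8))
    print(' desk things',[C[l==i].mean(0).round(3).tolist() for i in range(1,k) if st[i,4]>60])
```

```text
top [ 0.43124082 -0.12454508  0.32916544]
 bar y -0.111 front -0.1274 z95 0.1975 134
 bar y 0 front -0.1273 z95 0.197 133
 bar y 0.111 front -0.1275 z95 0.1962 140
 pry (array([395.3, 371.5]), array([104.5,  21.4]), 20.57) 0.015905451443039897
 desk things [[0.375, -0.021, 0.023], [0.351, 0.159, 0.033]]
side [ 0.43111507 -0.12335383  0.32892538]
 bar y -0.111 front -0.1221 z95 0.1961 56
 bar y 0 front -0.1218 z95 0.1963 50
 bar y 0.111 front -0.1225 z95 0.1965 40
 pry (array([382.9, 361.2]), array([66.6, 20. ]), 18.84) 0.016248410415888648
 desk things [[0.355, 0.149, 0.031], [0.388, -0.043, 0.022]]
```

```bash
python3 -c "
from rig import ticket
print(ticket.hand_in())"
```

```text
the job is handed in; nothing more can be done
None
```

I levered all four packs up, put them in the middle bin, closed it (bar level with its neighbours) and laid the pry tool back in the tray. The job is handed in, but I couldn't see how the packs settled after closing, and no verdict came back.

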